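Restock the tape columns

ROBOT

A 6-joint arm with a two-finger parallel gripper is mounted at the origin on a cart in front of the work surface, level with it; the furniture and walls round the work are solid. World frame = base frame: x ahead of the robot, y to its left, z up, the work surface at z = 0. Lengths are in mm, angles in rad, forces in N, time in s.
With the tool pointing down it reaches from about 275 to 850 mm from the base axis. Payload 5.2 kg.
Tool frame: the origin (TCP) lies at the very end of the fingers, on their centre line; the grasp point (between the pads) lies behind it (ctrl.tcp_to_grasp is the z of the grasp point in the tool frame, in mm); z points along the fingers, y is the line along which they close (so a half turn about z gives the same grasp; the last joint's range is limited). The gripper opens to 85 mm and grips with 20 to 120 N. Pads are 22 mm wide; open, the fingers measure 114 mm over their backs; the gripper's body (76 mm by 85 mm) begins 54 mm behind the grasp point. The pads swing forward as they close: fully open they stand 13 mm farther back than shut.
Start: joints at [1.08, 0.259, 1.535, -0, 1.348, -0.203], TCP at [156.092, 527.39, 231.31] pointing down, gripper open.
Joint ranges: [-3.14, 3.14], [-0.91, 2.08], [0.19, 2.58], [-1.22, 4.36], [0.22, 2.71], [-3.12, 3.12]. Speed limits (rad/s): [2.57, 2.57, 3.14, 3.14, 3.14, 3.14].

INTERFACE

Orientations are given as a unit quaternion [w, x, y, z].
In Python, from rig import sensors, read_camera, camera_model, ctrl, silhouettes gives the robot as it stands.
- The arm moves only by the shell command python3 -m jog 'ROWS'. ROWS is JSON, a list that holds one entry, the list of rows, each a list of 7 numbers: the shift along the tool's x, y, z in m, then the turn, a rotation vector about the tool's x, y, z in degrees, then the opening, from -1 (shut) to 1 (fully open), so that 0 is half open. A call has 1 to 5 rows; each row is the pose to reach, as a shift and turn from the pose commanded when the call began, along the tool's axes at that moment; what a row does not reach only later rows make up. A row lasts 1/12 s, in which the tool goes at most 41.7 mm and 7.16 degrees, less where a joint would pass 70% of its speed; a pose out of reach is approached as far as the arm can. A call with a gripper value outside its range is refused whole. The fingers move at their own pace and stop on an object; the grip force is fixed at half the most. Time passes only in rows, so rows that repeat a pose let the fingers close. It gives the time, the measured TCP pose, the force, the opening and the grip force at its end, in the units of the state.
- sensors.state(): the state, without advancing time (a new reading comes with each control period).
- read_camera(name): name is "scene" or "top" or "wrist"; returns (picture, depth): 384x512x3 uint8, red, green, blue; 384x512 float32, mm along the optical axis (not along the pixel's ray), 0 where there is no reading.
- camera_model(name): a dict with "mtx" (3x3 intrinsics, pixels), "R" (3x3) and "t" (3): a world point X has camera coordinates R X + t; the wrist camera has in their place "tool_from_camera" (4x4, takes a point from camera to tool coordinates, whose origin is the TCP and whose axes are the flange's). Camera axes: x right, y down, z forward; pixel columns grow to the right and rows downward; lengths in mm; the calibration is good to about 2 mm. A picture is of the moment at which its call begins: read the wrist's pose just before it. camera_model takes no time and is no camera call.
- ctrl.finish_job(): hands the job in; it is judged then, once.
Trained networks look in the newest picture that a camera, given by its name, has taken for a name from the list of things; names that differ only in an ending like _2 or _b are one class to them, and where a whole thing is asked for, a point or a joint stands for the part that bears it (a point fixed in the world has none). Each returns a list of dicts, best first, with "conf" (0 to 1); they miss things now and then, are a little off and sometimes report something else, mostly with a low value. They report only what shows in the picture. A call takes as long as a camera call. They do not tell look-alikes from the thing itself.
- silhouettes(thing, camera): "mask" (384x512 bool, what is visible of it) and "bbox" ([left, top, right, bottom] in pixels, round what is visible of it).
The state is a dict: "time": time; "q": joint angles; "qd": joint speeds; "effort": joint torques, N m; "tcp_pos": TCP position; "ee_rot": TCP orientation; "ft_force": force on the tool from outside, world axes, zero at the start; "moment": the same for the moment, N m; "grip_width": finger opening in mm; "finger_force": force on a finger pad.
Only numpy, scipy, OpenCV 4.12 (cv2) and the standard library are available. Lean on these libraries where they do the work, as an engineer would, in place of code of your own. Each camera call takes 0.05 s, during which the arm holds its last target. There are 200 camera calls.

TASK

Restock the two tape storage columns: if a specimen pot or a strip canister has been left standing in a column, take it out and stand it upright, wholly on the black rubber mat. Drop every loose blue tape roll into the column it fits, large rolls in the wide one and small rolls in the narrow one, so that they lie flat in one stack in each. Do not tip the pot or canister over, and leave the other things on the bench where they are.

Things in the scene. Friction and masses are not known exactly. Their poses are not given: they have to be found in the camera images.
- wide_column_floor (a point): centre of the inner floor of the fixed white wide column (z up), 6 mm above the bench. Bore 66 mm; foot 98 mm across, 6 mm thick; walls 4 mm thick, straight up to 50 mm above the bench, then flared out 4 mm to the top at 59 mm. Two opposite slots 40 mm wide, over the full height on its +y and -y sides, let fingers closing along its y axis carry a roll to the floor
- narrow_column_floor (a point): the same for the narrow storage column: same heights, walls and flare, clear bore 55 mm, foot 87 mm across, slots 36 mm wide on its own +y and -y sides
- mat_top (a point): centre of the top of a black rubber mat fixed on the bench, 100 mm along its x, 200 mm along its y, 3 mm thick
- large_roll_1_mid (a point): centre (half-way up, on the axis) of a large roll of blue tape lying flat, a ring 63 mm across, 16 mm high, z along its axis, 40 g; grasp across the rim. May be absent
- large_roll_2_mid (a point): centre (half-way up, on the axis) of a large roll of blue tape lying flat, a ring 63 mm across, 16 mm high, z along its axis, 40 g; grasp across the rim. May be absent
- large_roll_3_mid (a point): centre (half-way up, on the axis) of a large roll of blue tape lying flat, a ring 63 mm across, 16 mm high, z along its axis, 40 g; grasp across the rim. May be absent
- small_roll_1_mid (a point): centre (half-way up, on the axis) of a small roll of blue tape lying flat, a ring 52 mm across, 16 mm high, z along its axis, 30 g; grasp across the rim. May be absent
- small_roll_2_mid (a point): centre (half-way up, on the axis) of a small roll of blue tape lying flat, a ring 52 mm across, 16 mm high, z along its axis, 30 g; grasp across the rim. May be absent
- small_roll_3_mid (a point): centre (half-way up, on the axis) of a small roll of blue tape lying flat, a ring 52 mm across, 16 mm high, z along its axis, 30 g; grasp across the rim. May be absent
- pot_mid (a point): centre (half-way up, z up) of a white specimen pot with a fixed screw lid, 62 mm high; body 55 mm across, lid 62 mm across and 14 mm high, 40 to 85 g; if present it starts standing in the wide column. May be absent
- canister_mid (a point): centre (half-way up, z up) of a test-strip canister with a purple cap, 85 mm high; body 37 mm across up to 72 mm, cap 40 mm across, 40 to 85 g; if present it starts standing in the narrow column. May be absent
- dropper: small brown dropper bottle with a black cap, 25 mm across, 58 mm high; leave it alone. Origin at the centre of its underside
- weight: brass weight with a knob, 22 mm across, 40 mm high; leave it alone. Origin at the centre of its underside
- stain: brown stain bottle, 36 mm across, 85 mm high, at the back; leave it alone. Origin at the centre of its underside
There are look-alikes about, which are no part of the job. There is more than one size of the part that bears canister_mid; the job needs the largest.

How it is judged (in metres and radians):
At the end, for the whole second after the job is handed in: every roll present lies flat (0.12 rad) in the column of its size, within 6 mm of its axis, its centre under 52 mm above the bench; pot and canister, if present, stand upright (0.1 rad) on the mat (up to 5 mm over its edge) (horizontal distance between each of large_roll_1_mid, large_roll_2_mid, large_roll_3_mid and wide_column_floor below 0.006 m and angle between the z axis of each of large_roll_1_mid, large_roll_2_mid, large_roll_3_mid and the z axis of wide_column_floor, either way round below 0.12 rad and height (world z) of each of large_roll_1_mid, large_roll_2_mid, large_roll_3_mid, small_roll_1_mid, small_roll_2_mid, small_roll_3_mid below 0.052 m and horizontal distance between each of small_roll_1_mid, small_roll_2_mid, small_roll_3_mid and narrow_column_floor below 0.006 m and angle between the z axis of each of small_roll_1_mid, small_roll_2_mid, small_roll_3_mid and the z axis of narrow_column_floor, either way round below 0.12 rad and x of pot_mid in the frame of mat_top between -0.026 and 0.026 m and y of pot_mid in the frame of mat_top between -0.076 and 0.076 m and z of pot_mid in the frame of mat_top between 0.025 and 0.037 m and angle between each of pot_mid, canister_mid's own z axis and vertical below 0.1 rad and x of canister_mid in the frame of mat_top between -0.036 and 0.036 m and y of canister_mid in the frame of mat_top between -0.086 and 0.086 m and z of canister_mid in the frame of mat_top between 0.0365 and 0.0485 m); the robot touches nothing.
It fails at once if the small dropper bottle is pushed from its place by more than 4 cm (distance of dropper from where it was at the start of the episode above 0.04 m).
It fails at once if the brass weight is pushed from its place by more than 4 cm (distance of weight from where it was at the start of the episode above 0.04 m).
It fails at once if the brown stain bottle is pushed from its place by more than 4 cm (distance of stain from where it was at the start of the episode above 0.04 m).
It fails at once if the pot is tipped over (angle between pot_mid's own z axis and vertical above 0.8 rad).
It fails at once if the canister is tipped over (angle between canister_mid's own z axis and vertical above 0.8 rad).
Of large_roll_1, large_roll_2, large_roll_3, small_roll_1, small_roll_2, small_roll_3 only 5 to 6 are there at a start; the rules pass over those that are not, and their reading is None.
Of pot, canister only 1 to 2 are there at a start; the rules pass over those that are not, and their reading is None.
At some moment in a run one of large_roll_1, large_roll_2, large_roll_3, small_roll_1, small_roll_2, small_roll_3 may be knocked a few centimetres aside while the robot is not near it.
It also fails if it takes over 200 s, if anything falls off the work surface, if the arm or the gripper's body presses on something with over 40 N, if the wrist force passes 120 N, or if a joint passes its speed limit or range.

## Working session

There is one attempt and no reset: what is moved stays moved. The work goes in short steps, Python scripts to look and compute and a shell command to move; the robot and the scene stay as the last step left them, time stands still between calls to the robot, and variables do not carry over. Pictures are saved under pics/ and viewed, at most 14 in all, crops included, and the job is handed in when it is done.

```bash
ls; mkdir -p pics; cat > h.py <<'E'
import numpy as np, cv2
from rig import sensors, read_camera, camera_model, ctrl, silhouettes
from scipy.spatial.transform import Rotation as Ro
def cloud(name):
    s=sensors.state(); im,d=read_camera(name); m=camera_model(name)
    K=np.array(m["mtx"]); v,u=np.mgrid[:384,:512]
    c=np.stack([(u-K[0,2])/K[0,0]*d,(v-K[1,2])/K[1,1]*d,d],-1)
    if "R" in m: W=(c-np.array(m["t"]))@np.array(m["R"])
    else:
        T=np.array(m["tool_from_camera"]); t=c@T[:3,:3].T+T[:3,3]
        q=s["ee_rot"]; R=Ro.from_quat([q[1],q[2],q[3],q[0]]).as_matrix()
        W=t@R.T+np.array(s["tcp_pos"])
    W[d==0]=np.nan
    return im,W
def tool():
    s=sensors.state(); q=s["ee_rot"]
    return np.array(s["tcp_pos"]),Ro.from_quat([q[1],q[2],q[3],q[0]]).as_matrix(),s
def save(im,n,crop=None,sc=1):
    if crop: l,t,r,b=crop; im=im[t:b,l:r]
    im=cv2.resize(im,None,fx=sc,fy=sc,interpolation=cv2.INTER_CUBIC)
    cv2.imwrite("pics/"+n,im[...,::-1])
E
python3 - <<'E'
from h import *
im,W=cloud("top"); save(im,"top0.png",sc=1.5)
for n in ["large_roll_1_mid","small_roll_1_mid","pot_mid","canister_mid","dropper","weight","stain"]:
    for r in silhouettes(n,"top"):
        m=r["mask"]; p=W[m]; p=p[~np.isnan(p[:,0])]
        z=np.percentile(p[:,2],90); q=p[p[:,2]>z-8]
        print(n,round(r["conf"],2),r["bbox"],"z",z.round(),"mid",((q.max(0)+q.min(0))/2).round(),"ext",np.ptp(q,axis=0).round())
p,R,s=tool(); print(R.round(2),p,s["time"],ctrl.tcp_to_grasp,s["grip_width"])
E
```

```text
pics
large_roll_1_mid 0.69 [211.2, 180.9, 238.9, 205.2] z 19.0 mid [542. 145.  16.] ext [61. 60. 11.]
small_roll_1_mid 0.73 [270.6, 183.2, 291.4, 208.1] z 19.0 mid [539.  24.  17.] ext [49. 49.  9.]
small_roll_1_mid 0.57 [271.6, 231.6, 291.8, 252.2] z 19.0 mid [438.  19.  17.] ext [48. 49.  9.]
pot_mid 0.67 [331.9, 215.5, 360.6, 246.8] z 70.0 mid [ 461. -114.   68.] ext [59. 59. 10.]
canister_mid 0.6 [344.9, 160.9, 366.8, 184.8] z 93.0 mid [ 585. -136.   90.] ext [38. 38. 11.]
canister_mid 0.58 [295.1, 275.2, 307.9, 289.4] z 62.0 mid [350. -19.  59.] ext [25. 25.  9.]
canister_mid 0.53 [251.0, 280.0, 265.1, 295.0] z 62.0 mid [342.  71.  59.] ext [27. 25. 10.]
stain 0.74 [292.8, 92.5, 315.5, 115.6] z 85.0 mid [733. -32.  84.] ext [25. 24. 13.]
[[-0.96  0.28 -0.  ]
 [ 0.28  0.96 -0.  ]
 [ 0.   -0.   -1.  ]] [156.06184448 527.32744666 231.18033319] 0.4 -18.700000000000003 85.43628944077297
```

View pics/top0.png

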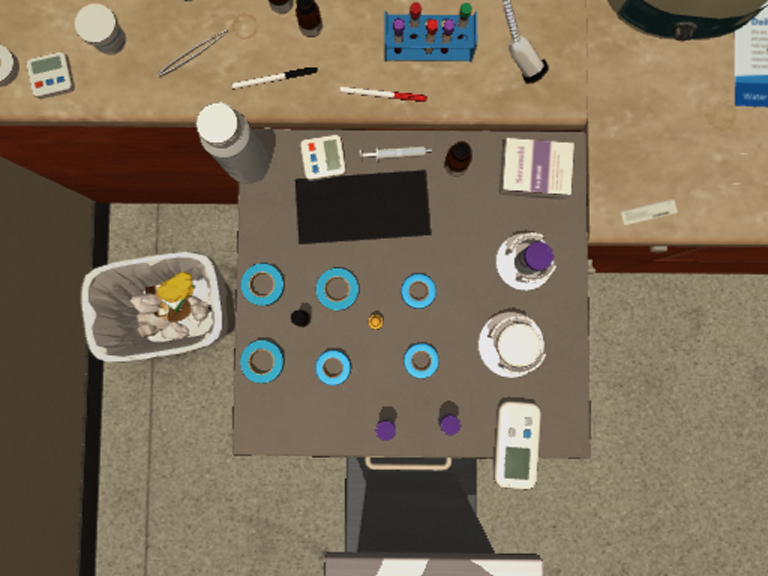

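```bash
python3 - <<'E'
from h import *
im,W=cloud("top"); save(im,"crop0.png",(150,80,420,310),2.9)
hsv=cv2.cvtColor(im,cv2.COLOR_RGB2HSV)
m=((hsv[...,0]>95)&(hsv[...,0]<125)&(hsv[...,1]>90)).astype(np.uint8)
n,l,st,c=cv2.connectedComponentsWithStats(m)
for i in range(1,n):
    if st[i,4]>60:
        p=W[l==i]; p=p[~np.isnan(p[:,0])]; 
        if len(p): print(c[i].round(),st[i],((p.max(0)+p.min(0))/2).round(),np.ptp(p,axis=0).round(),np.median(hsv[l==i],0))
E
```

```text
[287.  26.] [ 257    8   61   33 1335] [935.   9.  31.] [ 64. 134.  95.] [102. 175. 145.]
[501.  60.] [490  50  22  21 452] [ 861. -497.  -18.] [50. 55. 10.] [105. 207. 125.]
[175. 189.] [161 176  28  27 346] [548. 256.  12.] [59. 61. 22.] [ 96. 177. 191.]
[225. 192.] [211 179  28  28 351] [542. 145.  11.] [61. 60. 23.] [ 96. 176. 192.]
[279. 194.] [267 182  24  24 291] [541.  25.  10.] [53. 51. 25.] [ 99. 168. 223.]
[174. 241.] [161 227  28  28 368] [434. 254.  11.] [59. 61. 23.] [ 96. 176. 191.]
[280. 240.] [269 229  24  23 289] [438.  20.  10.] [48. 51. 23.] [ 98. 159. 229.]
[221. 244.] [210 233  24  24 294] [427. 151.  10.] [50. 53. 23.] [ 98. 159. 229.]
```

View pics/crop0.png

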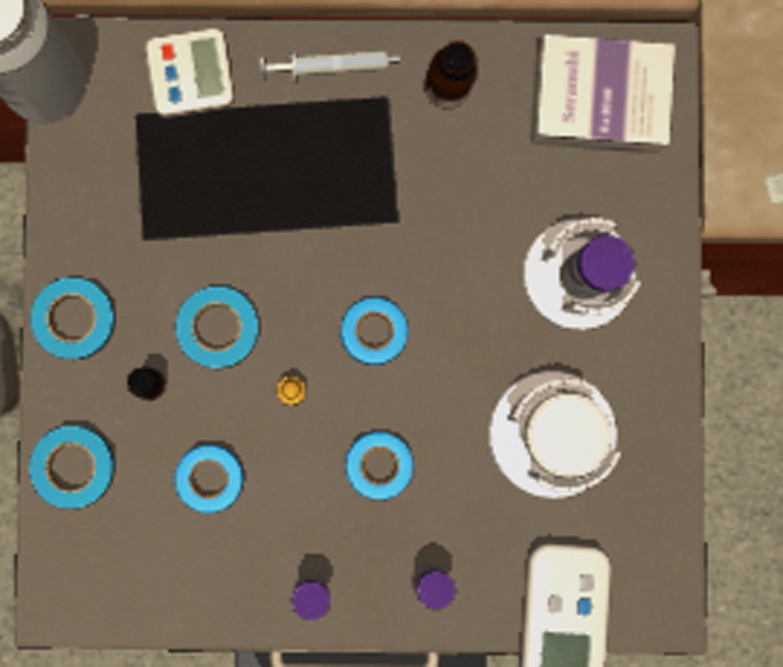

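```bash
python3 - <<'E'
from h import *
from scipy.optimize import least_squares
im,W=cloud("top"); i2,W2=cloud("scene"); save(i2,"scene0.png",sc=1.5)
for nm,c,ri in [("wide",(461,-114),33),("narrow",(585,-136),27.5)]:
    for w,M in (("top",W),("scene",W2)):
        p=M.reshape(-1,3); p=p[~np.isnan(p[:,0])]; d=np.hypot(p[:,0]-c[0],p[:,1]-c[1])
        f=p[(d<60)&(p[:,2]>2.5)&(p[:,2]<9)&(d>ri+2)]
        if len(f): 
            hull=f[cv2.convexHull(f[:,:2].astype(np.float32),returnPoints=False).ravel()]
            g=least_squares(lambda x:np.hypot(hull[:,0]-x[0],hull[:,1]-x[1])-ri-16,c,loss="soft_l1",f_scale=1.5)
            print(nm,w,"foot centre",g.x.round(1),np.abs(g.fun).mean().round(1)); cc=g.x
        r=p[(d<60)&(p[:,2]>50)&(p[:,2]<60.5)]
        a=np.degrees(np.arctan2(r[:,1]-cc[1],r[:,0]-cc[0])); rr=np.hypot(r[:,0]-cc[0],r[:,1]-cc[1])
        k=(rr>ri)&(rr<ri+12)
        print(" rim angles hist/10deg from -180",np.histogram(a[k],36,(-180,180))[0], "n",k.sum())
# mat
hsv=cv2.cvtColor(im,cv2.COLOR_RGB2HSV)
m=((hsv[...,2]<40)).astype(np.uint8); n,l,st,c=cv2.connectedComponentsWithStats(m[:, :])
for i in range(1,n):
    if st[i,4]>1500 and 110<c[i][1]<170: 
        p=W[l==i]; p=p[~np.isnan(p[:,0])]; print("mat",cv2.minAreaRect(p[:,:2].astype(np.float32)),np.median(p[:,2]))
E
```

```text
wide top foot centre [ 457.2 -119.4] 9.6
 rim angles hist/10deg from -180 [ 1  2  1  1  0  1  0  1  0  0  0  0  0  0  0  4 13  8 11 10  8  6  7  6
  7  2  1  1  3  0  0  5  6  5  6  2] n 118
wide scene foot centre [ 461.1 -111.5] 0.6
 rim angles hist/10deg from -180 [ 7  9  5  4  7 10  9  5  0  0  0  0  0  0  0  0  0  0  3  7  8  8  7  4
  9  6  0  0  0  0  0  0  7 14 13 13] n 155
narrow top foot centre [ 580.9 -142.2] 15.2
 rim angles hist/10deg from -180 [1 0 0 0 0 0 0 0 0 0 0 0 0 0 0 0 4 9 9 9 7 4 6 2 3 0 0 0 0 0 0 3 7 4 1 3] n 72
narrow scene foot centre [ 584.5 -132.6] 2.2
 rim angles hist/10deg from -180 [8 5 5 2 5 2 7 2 0 0 0 0 0 0 0 0 0 8 9 8 5 4 6 4 7 1 0 0 0 0 0 0 0 9 9 9] n 115
mat ((668.5062866210938, 109.87239074707031), (98.73516082763672, 197.50222778320312), 4.491336822509766) 3.98815669268893
```

```bash
cat > go.py <<'E'
import sys; from h import *
# go.py x y z yaw : TCP delta in tool axes (m) and turn about tool z (deg); yaw = direction of tool y
a=[float(v) for v in sys.argv[1:]]
p,R,s=tool(); yaw=np.degrees(np.arctan2(R[1,1],R[0,1]))
d=R.T@(np.array(a[:3])-p)/1000
print("pos",p.round(1),"yaw",round(yaw,1),"tilt",np.degrees(np.arccos(-R[2,2])).round(2),"w",round(s["grip_width"],1),"f",round(s["finger_force"],1),"t",round(s["time"],1),"q6",round(s["q"][5],2))
print("d",d.round(4),"len",np.linalg.norm(d).round(3),"turn",-round((a[3]-yaw+180)%360-180,1))
E
python3 -m jog '[[[-0.118,-0.132,0,0,0,0,1],[-0.118,-0.132,0,0,0,0,1],[-0.118,-0.132,0,0,0,0,1],[-0.118,-0.132,0,0,0,0,1],[-0.118,-0.132,0,0,0,0,1]]]'
python3 go.py 461 -112 200 110
python3 -m jog '[[[-0.118,-0.132,0,0,0,0,1],[-0.118,-0.132,0,0,0,0,1],[-0.118,-0.132,0,0,0,0,1],[-0.118,-0.132,0,0,0,0,1],[-0.118,-0.132,0,0,0,0,1]]]' >/dev/null
python3 -m jog '[[[-0.118,-0.132,0,0,0,0,1],[-0.118,-0.132,0,0,0,0,1],[-0.118,-0.132,0,0,0,0,1],[-0.118,-0.132,0,0,0,0,1],[-0.118,-0.132,0,0,0,0,1]]]' >/dev/null
python3 go.py 461 -112 200 110
```

```text
time: 0.97
tcp_pos: [233.0, 363.2, 231.3]
ee_rot: [0.001, 0.144, 0.99, -0.001]
ft_force: [0.2, -0.4, 0.1]
grip_width: 85.4
finger_force: 0.0
pos [233.  363.2 231.3] yaw 73.4 tilt 0.15 w 85.4 f 0.0 t 1.0 q6 -0.54
d [-0.3543 -0.39    0.0326] len 0.528 turn -36.6
pos [385.8  42.4 231.8] yaw 73.3 tilt 0.2 w 85.0 f 0.0 t 1.8 q6 -1.46
d [-0.1164 -0.1262  0.0324] len 0.175 turn -36.7
```

View pics/scene0.png

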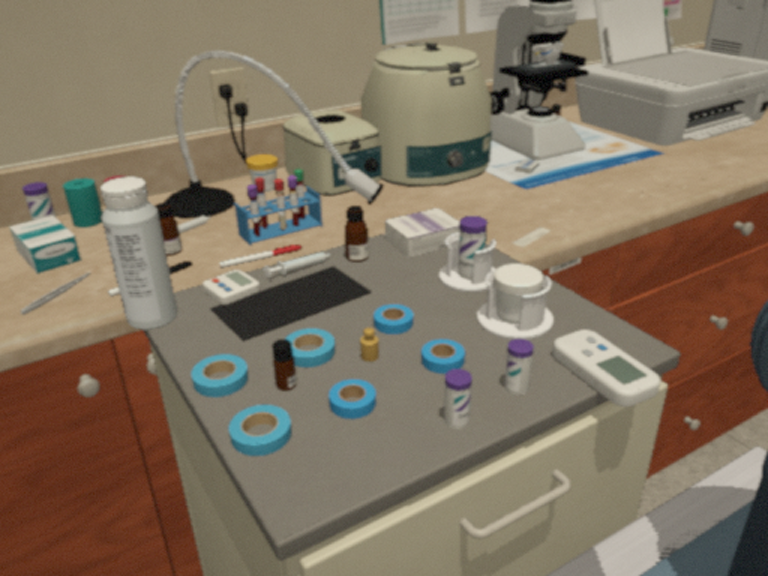

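The scene view shows the pot in the wide column (518,295) and a purple-capped canister in the narrow column (473,245). The purple caps at (458,398), (518,366) and (37,200) are look-alikes. The tallest, at 91 mm, is the one in the column, and crop0 confirms it at (607,263). Three large rolls and three small rolls are present.

```bash

python3 -m jog '[[[-0.117,-0.127,0,0,0,-36,1],[-0.117,-0.127,0,0,0,-36,1],[-0.117,-0.127,0,0,0,-36,1],[-0.117,-0.127,0,0,0,-36,1],[-0.117,-0.127,0,0,0,-36,1]]]' >/dev/null
python3 -m jog '[[[0,0,0,0,0,0,1],[0,0,0,0,0,0,1]]]' >/dev/null
python3 go.py 461 -112 100 110
cat > col.py <<'E'
from h import *
import sys
from scipy.optimize import least_squares
# wrist view of column: fit foot and rim circles, slot direction
def col(W,c,ri,show=True):
    p=W.reshape(-1,3); p=p[~np.isnan(p[:,0])]; c=np.array(c,float); out=[]
    for z0,z1,r in ((3.5,8.5,ri+16),(56,61.5,ri+8)):
        f=p[(p[:,2]>z0)&(p[:,2]<z1)]; d=np.hypot(*(f[:,:2]-c).T); f=f[(d<r+8)&(d>r-14)]
        a=np.arctan2(f[:,1]-c[1],f[:,0]-c[0]); d=np.hypot(*(f[:,:2]-c).T)
        b=((a+np.pi)/(2*np.pi)*48).astype(int)
        e=np.array([f[b==i][np.argmax(d[b==i]),:2] for i in range(48) if (b==i).sum()>2])
        if len(e)<8: continue
        g=least_squares(lambda x:np.hypot(e[:,0]-x[0],e[:,1]-x[1])-r,c,loss="soft_l1",f_scale=1)
        out.append(g.x); print("z",z0,"centre",g.x.round(1),"res",np.abs(g.fun).mean().round(2),"n",len(e))
    cc=out[0]
    f=p[(p[:,2]>52)&(p[:,2]<61.5)]; d=np.hypot(*(f[:,:2]-cc).T); f=f[(d<ri+10)&(d>ri+1)]
    a=np.degrees(np.arctan2(f[:,1]-cc[1],f[:,0]-cc[0]))
    h=np.histogram(a,72,(-180,180))[0]; print("covered",[int(-180+5*i) for i in range(72) if h[i]>2])
if __name__=="__main__":
    im,W=cloud("wrist"); save(im,sys.argv[1],sc=1.5)
    col(W,(461,-112),33); col(W,(584,-133),27.5)
E
python3 col.py w0.png
```

```text
pos [ 459.5 -108.1  230.9] yaw 106.9 tilt 0.08 w 85.1 f 0.0 t 2.4 q6 -2.33
d [-0.0004 -0.0043  0.1309] len 0.131 turn -3.1
z 3.5 centre [ 462.9 -111.8] res 0.42 n 37
z 56 centre [ 462.7 -112.1] res 0.27 n 30
covered [-180, -175, -170, -165, -160, -155, -150, -145, -140, -135, -130, -125, -120, -115, -110, -35, -30, -25, -20, -15, -10, -5, 0, 5, 10, 15, 20, 25, 30, 35, 40, 45, 50, 55, 60, 65, 70, 145, 150, 155, 160, 165, 170, 175]
z 3.5 centre [ 586.9 -133.3] res 0.87 n 39
z 56 centre [ 586.8 -133.3] res 0.34 n 20
covered [-180, -175, -170, -165, -160, -155, -150, -145, -140, -135, -130, -125, -120, -115, 30, 35, 40, 45, 50, 55, 60, 65, 70, 150, 155, 160, 165, 170, 175]
```

View pics/w0.png

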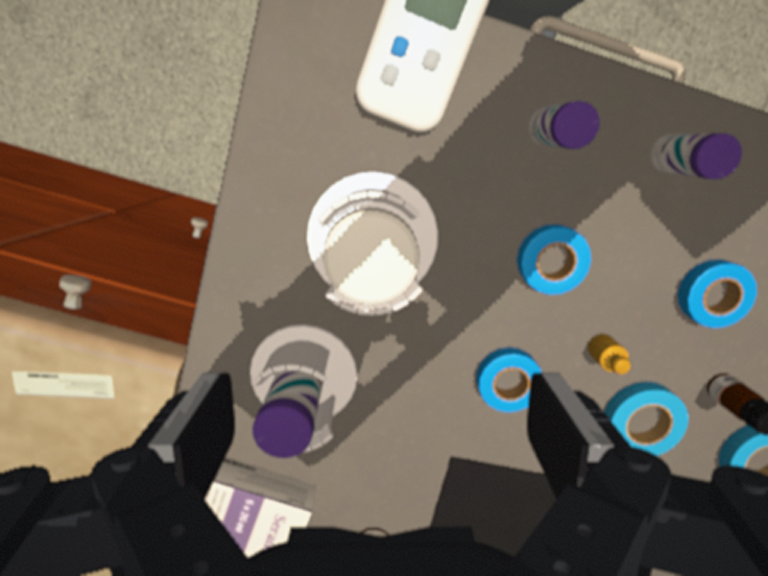

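The wrist view shows both columns with their slots along the 110° direction: wide at (372,245), narrow at (303,390). The pot and canister stand inside them. Next I need their exact centres.

```bash
cat > obj.py <<'E'
from h import *
def top(W,c,z0,z1,rad):
    p=W.reshape(-1,3); p=p[~np.isnan(p[:,0])]; p=p[(p[:,2]>z0)&(p[:,2]<z1)&(np.hypot(p[:,0]-c[0],p[:,1]-c[1])<rad)]
    (x,y),r=cv2.minEnclosingCircle(p[:,:2].astype(np.float32)); return round(x,1),round(y,1),round(r,1),np.median(p[:,2]).round(1),len(p)
if __name__=="__main__":
    im,W=cloud("wrist"); print("pot",top(W,(461,-113),63,75,45)); print("can",top(W,(586,-134),84,97,40))
E
python3 obj.py; python3 go.py 463 -112 100 110
```

```text
pot (462.5, -112.1, 30.5, np.float64(67.5), 3144)
can (584.9, -135.2, 20.0, np.float64(90.0), 1209)
pos [ 458.8 -106.6  231.1] yaw 107.0 tilt 0.07 w 85.0 f 0.0 t 2.5 q6 -2.33
d [-0.0025 -0.0065  0.1311] len 0.131 turn -3.0
```

```bash

python3 -m jog '[[[-0.0025,-0.0065,0.131,0,0,-3,1],[-0.0025,-0.0065,0.131,0,0,-3,1],[-0.0025,-0.0065,0.131,0,0,-3,1],[-0.0025,-0.0065,0.131,0,0,-3,1],[-0.0025,-0.0065,0.131,0,0,-3,1]]]' >/dev/null
python3 -m jog '[[[0,0,0,0,0,0,1],[0,0,0,0,0,0,1]]]' >/dev/null
python3 go.py 462.5 -112 42 110
```

```text
pos [ 465.3 -113.6  102.9] yaw 110.1 tilt 0.26 w 85.4 f 0.0 t 3.1 q6 -2.39
d [0.0023 0.0026 0.0609] len 0.061 turn 0.1
```

```bash

python3 -m jog '[[[0,0,0.03,0,0,0,1],[0.001,0.001,0.03,0,0,0,1],[0.001,0.001,0.03,0,0,0,1],[0.001,0.001,0.03,0,0,0,1]]]' |grep tcp
python3 go.py 462.5 -112 42 110
```

```text
tcp_pos: [463.1, -112.9, 72.1]
pos [ 463.1 -112.9   72.1] yaw 110.1 tilt 0.12 w 84.9 f 0.0 t 3.4 q6 -2.39
d [0.0002 0.0011 0.0301] len 0.03 turn 0.1
```

```bash

python3 -m jog '[[[0,0.0005,0.03,0,0,0,1],[0,0.0005,0.03,0,0,0,1],[0,0.0005,0.03,0,0,0,1],[0,0.0005,0.03,0,0,0,1]]]' |grep -E 'tcp|ft'
python3 -m jog '[[[0,0,0,0,0,0,-1],[0,0,0,0,0,0,-1],[0,0,0,0,0,0,-1],[0,0,0,0,0,0,-1],[0,0,0,0,0,0,-1]]]' |grep -E 'ft|grip|fin'
python3 -m jog '[[[0,0,0,0,0,0,-1],[0,0,0,0,0,0,-1],[0,0,0,0,0,0,-1],[0,0,0,0,0,0,-1],[0,0,0,0,0,0,-1]]]' |grep -E 'tcp|ft|grip|fin'
```

```text
tcp_pos: [462.7, -112.5, 41.6]
ft_force: [-0.5, 0.3, 0.9]
ft_force: [-1.9, -0.1, 8.0]
grip_width: 60.1
finger_force: 62.9
tcp_pos: [462.9, -112.6, 41.9]
ft_force: [-2.4, 1.5, 9.0]
grip_width: 60.3
finger_force: 62.9
```

```bash

python3 -m jog '[[[0,0,-0.1,0,0,0,-1],[0,0,-0.1,0,0,0,-1],[0,0,-0.1,0,0,0,-1],[0,0,-0.1,0,0,0,-1],[0,0,-0.1,0,0,0,-1]]]' |grep -E 'tcp|ft|grip|fin'
python3 go.py 664.6 159.7 142 110
```

```text
tcp_pos: [462.8, -112.5, 141.6]
ft_force: [-0.4, 0.5, -1.3]
grip_width: 59.8
finger_force: 65.5
pos [ 462.8 -112.5  141.6] yaw 110.1 tilt 0.19 w 59.8 f 65.5 t 5.0 q6 -2.39
d [-2.829e-01  1.865e-01 -2.000e-04] len 0.339 turn 0.1
```

```bash

python3 -m jog '[[[-0.035,0.023,0,0,0,0,-1],[-0.07,0.046,0,0,0,0,-1],[-0.1,0.066,0,0,0,0,-1],[-0.13,0.085,0,0,0,0,-1],[-0.141,0.093,0,0,0,0,-1]]]' >/dev/null
python3 -m jog '[[[-0.03,0.02,0,0,0,0,-1],[-0.06,0.04,0,0,0,0,-1],[-0.1,0.066,0,0,0,0,-1],[-0.13,0.085,0,0,0,0,-1],[-0.141,0.093,0,0,0,0,-1]]]' >/dev/null
python3 -m jog '[[[0,0,0.02,0,0,0,-1],[0,0,0.05,0,0,0,-1],[0,0,0.05,0,0,0,-1]]]' >/dev/null
python3 go.py 664.6 159.7 40 110; python3 - <<'E'
from h import *
im,W=cloud("wrist"); save(im,"w1.png",sc=1.2)
p=W[...,:]; 
E
```

```text
pos [658.  158.9  82. ] yaw 110.1 tilt 0.8 w 60.2 f 65.5 t 6.1 q6 -1.85
d [-0.007  -0.0017  0.0419] len 0.043 turn 0.1
```

View pics/w1.png

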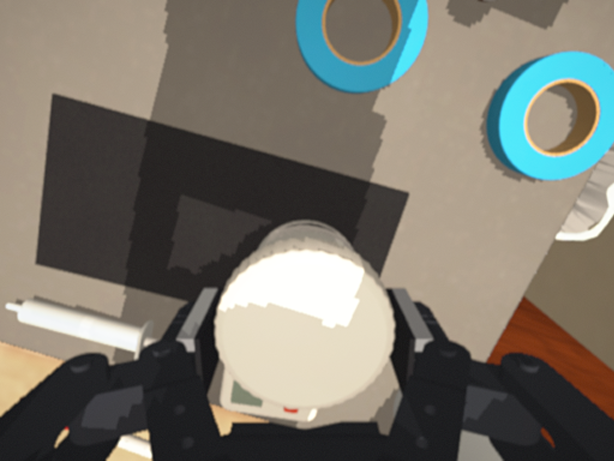

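The pot is held upright over the mat at (305,325), so I'll lower it.

```bash

python3 -m jog '[[[-0.003,0,0.02,0,0,0,-1],[-0.004,-0.001,0.036,0,0,0,-1],[-0.004,-0.001,0.036,0,0,0,-1],[-0.004,-0.001,0.036,0,0,0,-1],[-0.004,-0.001,0.036,0,0,0,-1]]]' |grep -E 'tcp|ft'
python3 go.py 664.6 159.7 39.5 110
```

```text
tcp_pos: [667.9, 159.3, 55.8]
ft_force: [0.3, 0.8, -0.2]
pos [667.9 159.3  55.8] yaw 110.0 tilt 0.08 w 59.9 f 65.5 t 6.5 q6 -1.85
d [0.003  0.0015 0.0163] len 0.017 turn 0.0
```

```bash

python3 -m jog '[[[0.002,0.001,0.014,0,0,0,-1],[0.002,0.001,0.014,0,0,0,-1],[0.002,0.001,0.014,0,0,0,-1],[0.002,0.001,0.016,0,0,0,-1],[0.002,0.001,0.016,0,0,0,-1]]]' |grep -E 'tcp|ft'
```

```text
tcp_pos: [665.6, 159.9, 39.2]
ft_force: [-0.5, -0.1, -0.8]
```

```bash

python3 -m jog '[[[0,0,0.001,0,0,0,-1],[0,0,0.001,0,0,0,-1],[0,0,0.001,0,0,0,-1]]]' |grep -E 'tcp|ft'
python3 -m jog '[[[0,0,0.001,0,0,0,-0.2],[0,0,0.001,0,0,0,0.2],[0,0,0.001,0,0,0,0.6],[0,0,0.001,0,0,0,1],[0,0,0.001,0,0,0,1]]]' |grep -E 'tcp|ft|grip'
python3 -m jog '[[[0,0,0.001,0,0,0,1],[0,0,0.001,0,0,0,1],[0,0,0.001,0,0,0,1]]]' |grep -E 'tcp|ft|grip'
python3 -m jog '[[[0,0,-0.1,0,0,0,1],[0,0,-0.1,0,0,0,1],[0,0,-0.1,0,0,0,1],[0,0,-0.1,0,0,0,1],[0,0,-0.1,0,0,0,1]]]' |grep -E 'tcp|ft|grip'
python3 go.py 585 -135 140 110
python3 - <<'E'
from h import *; from obj import top
im,W=cloud("top"); print(top(W,(665,160),60,80,45))
im,W=cloud("wrist"); print(top(W,(665,160),60,80,45)); 
m=(W[...,2]<8)&(im.max(2)<60); p=W[m]; p=p[(abs(p[:,0]-668)<90)&(abs(p[:,1]-110)<130)]
print("mat",cv2.minAreaRect(p[:,:2].astype(np.float32)))
E
```

```text
tcp_pos: [665.7, 159.9, 39.0]
ft_force: [-2.2, -0.6, 5.0]
tcp_pos: [665.3, 159.9, 36.5]
ft_force: [-0.3, 0.2, 0.1]
grip_width: 85.5
tcp_pos: [664.9, 159.9, 34.9]
ft_force: [0.1, -0.8, -0.5]
grip_width: 85.3
tcp_pos: [665.9, 160.0, 136.9]
ft_force: [-0.3, -0.5, -1.3]
grip_width: 85.5
pos [665.9 160.  136.9] yaw 110.1 tilt 0.18 w 85.5 f 0.0 t 8.3 q6 -1.85
d [ 0.1772 -0.2494 -0.0035] len 0.306 turn 0.1
(658.3, 165.7, 26.2, np.float64(65.6), 286)
(665.3, 161.2, 30.6, np.float64(64.5), 5975)
mat ((675.2710571289062, 95.61615753173828), (111.3160171508789, 229.67784118652344), 5.3014912605285645)
```

```bash

python3 -m jog '[[[0.022,-0.03,0,0,0,0,1],[0.044,-0.06,0,0,0,0,1],[0.066,-0.09,0,0,0,0,1],[0.088,-0.12,0,0,0,0,1],[0.0885,-0.1245,0,0,0,0,1]]]' >/dev/null
python3 -m jog '[[[0.022,-0.03,0,0,0,0,1],[0.044,-0.06,0,0,0,0,1],[0.066,-0.09,0,0,0,0,1],[0.088,-0.12,0,0,0,0,1],[0.0885,-0.1245,0,0,0,0,1]]]' >/dev/null
python3 -m jog '[[[0,0,0,0,0,0,1],[0,0,0,0,0,0,1],[0,0,0,0,0,0,1]]]' >/dev/null
python3 obj.py 2>&1 | grep can; python3 col.py w2.png | head -4
python3 go.py 585 -135 60 110
```

```text
can (585.0, -135.6, 19.8, np.float64(90.1), 3215)
z 3.5 centre [ 462.6 -112.3] res 0.68 n 32
z 56 centre [ 462.6 -112. ] res 0.13 n 15
covered [-35, -30, -25, -20, -15, -10, -5, 0, 5, 10, 15, 20, 25, 30, 35, 40, 45, 50, 55, 60, 65, 70]
z 3.5 centre [ 587.1 -133.3] res 0.45 n 38
pos [ 584.3 -133.   134.8] yaw 110.2 tilt 0.06 w 85.5 f 0.0 t 9.6 q6 -2.33
d [ 0.     -0.0022  0.0748] len 0.075 turn 0.2
```

```bash

python3 -m jog '[[[0,-0.002,0.03,0,0,0,1],[0,-0.002,0.06,0,0,0,1],[0,-0.002,0.074,0,0,0,1],[0,-0.002,0.074,0,0,0,1],[0,-0.002,0.074,0,0,0,1]]]' >/dev/null
python3 -m jog '[[[0,0,0,0,0,0,1],[0,0,0,0,0,0,-1],[0,0,0,0,0,0,-1],[0,0,0,0,0,0,-1],[0,0,0,0,0,0,-1]]]' |grep -E 'tcp|ft|grip|fin'
python3 -m jog '[[[0,0,0,0,0,0,-1],[0,0,0,0,0,0,-1],[0,0,0,0,0,0,-1],[0,0,0,0,0,0,-1],[0,0,0,0,0,0,-1]]]' |grep -E 'tcp|ft|grip|fin'
python3 -m jog '[[[0,0,-0.03,0,0,0,-1],[0,0,-0.06,0,0,0,-1],[0,0,-0.09,0,0,0,-1],[0,0,-0.1,0,0,0,-1],[0,0,-0.1,0,0,0,-1]]]' |grep -E 'tcp|ft|grip|fin'
python3 go.py 672 65 160 110
```

```text
tcp_pos: [585.3, -136.8, 62.2]
ft_force: [0.4, -0.9, 13.8]
grip_width: 38.9
finger_force: 18.9
tcp_pos: [585.6, -136.9, 62.4]
ft_force: [-0.3, 0.3, 6.7]
grip_width: 38.0
finger_force: 59.7
tcp_pos: [586.7, -137.4, 164.6]
ft_force: [-0.2, -0.3, -1.0]
grip_width: 37.8
finger_force: 60.2
pos [ 586.7 -137.4  164.6] yaw 110.1 tilt 0.37 w 37.8 f 60.2 t 11.2 q6 -2.34
d [-0.1495  0.1609  0.0046] len 0.22 turn 0.1
```

```bash

python3 -m jog '[[[-0.02,0.02,0,0,0,0,-1],[-0.04,0.045,0,0,0,0,-1],[-0.065,0.07,0,0,0,0,-1],[-0.085,0.09,0,0,0,0,-1],[-0.1,0.107,0,0,0,0,-1]]]' >/dev/null
python3 -m jog '[[[-0.02,0.02,0,0,0,0,-1],[-0.04,0.04,0,0,0,0,-1],[-0.05,0.054,0,0,0,0,-1],[-0.05,0.054,0,0,0,0,-1],[-0.05,0.054,0,0,0,0,-1]]]' >/dev/null
python3 -m jog '[[[0,0,0.03,0,0,0,-1],[0,0,0.06,0,0,0,-1],[0,0,0.08,0,0,0,-1],[0,0,0.08,0,0,0,-1],[0,0,0.08,0,0,0,-1]]]' >/dev/null
python3 -m jog '[[[0,0,0,0,0,0,-1],[0,0,0,0,0,0,-1]]]' >/dev/null
python3 go.py 672 65 59 110
python3 - <<'E'
from h import *
im,W=cloud("wrist"); save(im,"w3.png",sc=1.2)
E
```

```text
pos [671.9  65.4  83.3] yaw 110.0 tilt 0.19 w 38.0 f 60.3 t 12.7 q6 -1.99
d [ 0.0001 -0.0004  0.0243] len 0.024 turn 0.0
```

View pics/w3.png

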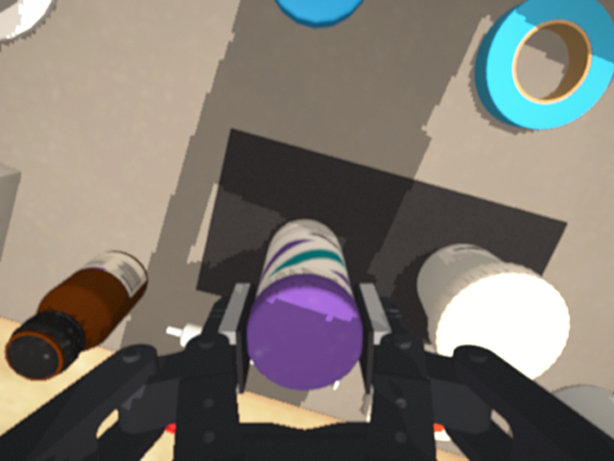

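The canister at (303,330) is upright over the mat and the pot stands clear at (495,320). I'll lower it and open only partly.

```bash

python3 -m jog '[[[0,0,0.015,0,0,0,-1],[0,0,0.024,0,0,0,-1],[0,0,0.024,0,0,0,-1],[0,0,0.025,0,0,0,-1],[0,0,0.025,0,0,0,-1]]]' |grep -E 'tcp|ft'
python3 -m jog '[[[0,0,0,0,0,0,-1],[0,0,0,0,0,0,-1]]]'  |grep -E 'tcp|ft'
```

```text
tcp_pos: [671.1, 66.1, 57.5]
ft_force: [-1.5, -0.3, 3.9]
tcp_pos: [671.1, 66.2, 57.5]
ft_force: [-1.7, -0.2, 6.2]
```

Contact with the mat is felt. Release and retreat next.

```bash

python3 -m jog '[[[0,0,0,0,0,0,0],[0,0,0,0,0,0,0.2],[0,0,0,0,0,0,0.4],[0,0,0,0,0,0,0.4],[0,0,0,0,0,0,0.4]]]' |grep -E 'tcp|ft|grip'
python3 -m jog '[[[0,0,-0.03,0,0,0,0.4],[0,0,-0.06,0,0,0,0.4],[0,0,-0.09,0,0,0,0.4],[0,0,-0.1,0,0,0,0.4],[0,0,-0.1,0,0,0,1]]]' |grep -E 'tcp|ft|grip'
python3 - <<'E'
from h import *; from obj import top
im,W=cloud("wrist"); print(top(W,(671,66),80,95,35),top(W,(665,160),60,80,45)); 
E
python3 go.py 541 25 140 70
cat > rolls.py <<'E'
from h import *
def fit(W,im,rng=None):
    hsv=cv2.cvtColor(im,cv2.COLOR_RGB2HSV)
    m=((hsv[...,0]>90)&(hsv[...,0]<108)&(hsv[...,1]>90)&(W[...,2]>11)).astype(np.uint8)
    n,l,st,c=cv2.connectedComponentsWithStats(m)
    for i in range(1,n):
        if st[i,4]<60: continue
        p=W[l==i]
        if np.median(p[:,0])>640 or st[i,0]==0 or st[i,1]==0 or st[i,0]+st[i,2]>=512 or st[i,1]+st[i,3]>=384: continue
        (x,y),r=cv2.minEnclosingCircle(p[:,:2].astype(np.float32))
        print("roll",round(x,1),round(y,1),"r",round(r,1),"z",np.median(p[:,2]).round(1),c[i].round(),st[i,4])
if __name__=="__main__":
    import sys; im,W=cloud(sys.argv[1]); fit(W,im)
E
python3 rolls.py top; python3 rolls.py wrist
```

```text
tcp_pos: [670.5, 66.1, 56.0]
ft_force: [-0.3, 0.1, 0.3]
grip_width: 59.7
tcp_pos: [672.8, 66.0, 160.2]
ft_force: [1.0, 0.6, -0.4]
grip_width: 70.4
(671.3, 67.1, 19.8, np.float64(87.1), 2538) (665.5, 161.1, 30.8, np.float64(64.6), 4429)
pos [671.4  66.1 157.5] yaw 110.1 tilt 0.17 w 76.7 f 0.0 t 14.2 q6 -1.99
d [0.1366 0.0062 0.0172] len 0.138 turn 40.1
roll 525.8 212.0 r 80.9 z 17.0 [173. 189.] 336
roll 441.9 208.4 r 78.8 z 17.2 [174. 241.] 395
roll 542.6 147.2 r 32.0 z 15.9 [402.  62.] 3365
```

```bash

python3 -m jog '[[[0.035,0,0,0,0,0,0.6],[0.07,0.003,0,0,0,0,0.6],[0.105,0.006,0,0,0,0,0.6],[0.136,0.006,0,0,0,0,0.6],[0.136,0.006,0,0,0,0,0.6]]]' >/dev/null
python3 -m jog '[[[0,0,0,0,0,0,0.6],[0,0,0,0,0,0,0.6],[0,0,0,0,0,0,0.6]]]' >/dev/null
python3 rolls.py wrist; python3 - <<'E'
from h import *; from obj import top
im,W=cloud("wrist"); print("w",top(W,(490,85),25,45,30),"d",top(W,(495,198),40,65,40)); 
E
python3 go.py 541 25 60 110
```

```text
roll 437.8 21.9 r 25.9 z 15.8 [293.  54.] 2341
roll 426.7 151.4 r 26.2 z 15.9 [443.  99.] 2209
roll 540.4 26.2 r 25.8 z 15.9 [253. 174.] 1735
roll 542.3 147.0 r 31.9 z 16.0 [376. 219.] 2248
w (494.4, 89.2, 11.0, np.float64(27.5), 493) d (498.2, 197.9, 11.4, np.float64(56.2), 959)
pos [541.7  25.3 155.8] yaw 110.1 tilt 0.01 w 68.5 f 0.0 t 15.0 q6 -2.08
d [ 0.0007 -0.      0.0958] len 0.096 turn 0.1
```

```bash

python3 -m jog '[[[0,0,0.04,0,0,0,0.6],[0.001,0.001,0.08,0,0,0,0.6],[0.001,0.001,0.12,0,0,0,0.6],[0.001,0.001,0.13,0,0,0,0.6],[0.001,0.001,0.13,0,0,0,0.6]]]' >/dev/null
python3 -m jog '[[[0,0,0,0,0,0,0.6],[0,0,0,0,0,0,0.6],[0,0,0,0,0,0,0.6]]]' >/dev/null
python3 go.py 540.4 26.2 3 110
```

```text
pos [541.7  25.4  28.7] yaw 110.1 tilt 0.27 w 68.2 f 0.0 t 15.7 q6 -2.08
d [0.0011 0.0012 0.0257] len 0.026 turn 0.1
```

```bash

python3 -m jog '[[[0.001,0.001,0.015,0,0,0,0.6],[0.001,0.001,0.024,0,0,0,0.6],[0.001,0.001,0.025,0,0,0,0.6],[0.001,0.001,0.025,0,0,0,0.6]]]' |grep -E 'tcp|ft|grip'
python3 -m jog '[[[0,0,0,0,0,0,-1],[0,0,0,0,0,0,-1],[0,0,0,0,0,0,-1],[0,0,0,0,0,0,-1],[0,0,0,0,0,0,-1]]]' |grep -E 'tcp|ft|grip|fin'
python3 -m jog '[[[0,0,0,0,0,0,-1],[0,0,0,0,0,0,-1],[0,0,0,0,0,0,-1]]]' |grep -E 'tcp|ft|grip|fin'
python3 -m jog '[[[0,0,-0.03,0,0,0,-1],[0,0,-0.06,0,0,0,-1],[0,0,-0.09,0,0,0,-1],[0,0,-0.1,0,0,0,-1],[0,0,-0.1,0,0,0,-1]]]' |grep -E 'tcp|ft|grip|fin'
python3 go.py 587 -133 100 110
python3 - <<'E'
from h import *
im,W=cloud("wrist"); save(im,"w4.png",sc=1.2)
E
```

```text
tcp_pos: [538.2, 26.3, 1.6]
ft_force: [1.4, 0.3, 0.3]
grip_width: 68.0
tcp_pos: [538.9, 26.2, 2.7]
ft_force: [-1.9, 0.5, 6.6]
grip_width: 49.6
finger_force: 61.5
tcp_pos: [539.0, 26.2, 2.7]
ft_force: [-2.5, -0.4, 6.0]
grip_width: 49.1
finger_force: 61.5
tcp_pos: [540.7, 26.0, 104.9]
ft_force: [0.7, -0.1, -0.1]
grip_width: 48.6
finger_force: 62.5
pos [540.7  26.  104.9] yaw 110.1 tilt 0.42 w 48.6 f 62.5 t 17.1 q6 -2.08
d [ 0.0111 -0.1652  0.0054] len 0.166 turn 0.1
```

View pics/w4.png

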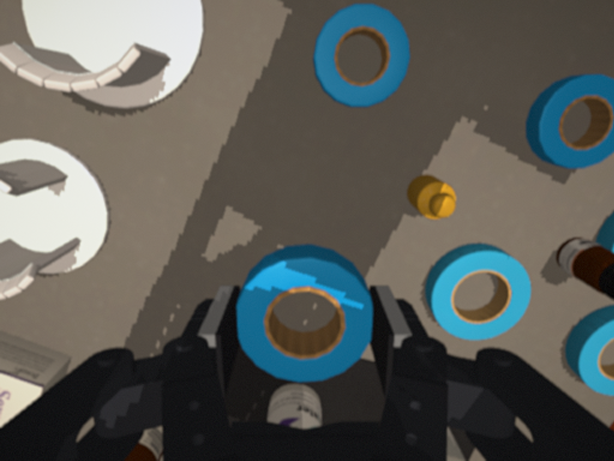

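```bash

python3 -m jog '[[[0.003,-0.035,0,0,0,0,-1],[0.006,-0.07,0,0,0,0,-1],[0.009,-0.105,0,0,0,0,-1],[0.012,-0.14,0,0,0,0,-1],[0.012,-0.165,0,0,0,0,-1]]]' >/dev/null
python3 -m jog '[[[0,0,0,0,0,0,-1],[0,0,0.02,0,0,0,-1],[0,0,0.03,0,0,0,-1],[0,0,0.03,0,0,0,-1],[0,0,0.03,0,0,0,-1]]]' >/dev/null
python3 -m jog '[[[0,0,0,0,0,0,-1],[0,0,0,0,0,0,-1]]]' >/dev/null
python3 rolls.py wrist;python3 go.py 586 -133 75 110
```

```text
roll 584.9 -130.7 r 26.3 z 84.8 [254. 259.] 7135
pos [ 584.  -132.6   72.1] yaw 110.1 tilt 0.08 w 48.6 f 62.5 t 18.2 q6 -2.33
d [-0.0017 -0.0011 -0.0029] len 0.004 turn 0.1
```

```bash

python3 -m jog '[[[-0.0014,-0.002,0,0,0,0,-1],[-0.0014,-0.002,0.01,0,0,0,-1],[-0.0014,-0.002,0.02,0,0,0,-1],[-0.0014,-0.002,0.03,0,0,0,-1],[-0.0014,-0.002,0.03,0,0,0,-1]]]' |grep -E 'tcp|ft|grip'
python3 -m jog '[[[0,0,0.01,0,0,0,-1],[0,0,0.02,0,0,0,-1],[0,0,0.03,0,0,0,-1],[0,0,0.03,0,0,0,-1],[0,0,0.03,0,0,0,-1]]]' |grep -E 'tcp|ft|grip'
python3 go.py 586 -133 10 110
```

```text
tcp_pos: [584.7, -133.9, 38.7]
ft_force: [1.5, -0.4, -0.7]
grip_width: 48.6
tcp_pos: [584.9, -134.0, 10.1]
ft_force: [-0.5, 0.1, 0.3]
grip_width: 49.0
pos [ 584.9 -134.    10.1] yaw 110.1 tilt 0.11 w 49.0 f 64.6 t 19.1 q6 -2.33
d [-0.0013  0.0005  0.0001] len 0.001 turn 0.1
```

```bash

python3 -m jog '[[[0,0,0,0,0,0,0],[0,0,0,0,0,0,0.6],[0,0,0,0,0,0,0.6],[0,0,0,0,0,0,0.6],[0,0,0,0,0,0,0.6]]]' |grep -E 'tcp|ft|grip'
python3 -m jog '[[[0,0,-0.03,0,0,0,0.6],[0,0,-0.06,0,0,0,0.6],[0,0,-0.09,0,0,0,0.6],[0,0,-0.12,0,0,0,0.6],[0,0,-0.12,0,0,0,0.6]]]' |grep -E 'tcp|ft|grip'
python3 -m jog '[[[0,0,0,0,0,0,0.6],[0,0,0,0,0,0,0.6]]]' >/dev/null
python3 rolls.py wrist;python3 go.py 437.8 21.9 100 110
```

```text
tcp_pos: [585.6, -134.2, 11.6]
ft_force: [0.7, -0.8, -1.0]
grip_width: 68.0
tcp_pos: [589.2, -135.7, 138.3]
ft_force: [1.0, -0.5, 0.9]
grip_width: 68.2
roll 585.2 -133.1 r 26.4 z 21.9 [253. 191.] 1750
pos [ 584.7 -133.8  130.2] yaw 110.1 tilt 0.12 w 68.2 f 0.0 t 20.1 q6 -2.33
d [0.0845 0.1966 0.0306] len 0.216 turn 0.1
```

First small roll is seated (top at 22 mm). On to the next one.

```bash

python3 -m jog '[[[0.014,0.033,0,0,0,0,0.6],[0.028,0.066,0,0,0,0,0.6],[0.042,0.099,0,0,0,0,0.6],[0.056,0.132,0,0,0,0,0.6],[0.07,0.163,0,0,0,0,0.6]]]' >/dev/null
python3 -m jog '[[[0.0145,0.0336,0,0,0,0,0.6],[0.0145,0.0336,0.03,0,0,0,0.6],[0.0145,0.0336,0.03,0,0,0,0.6],[0.0145,0.0336,0.03,0,0,0,0.6],[0.0145,0.0336,0.03,0,0,0,0.6]]]' >/dev/null
python3 rolls.py wrist;python3 go.py 437.8 21.9 2.5 110
```

```text
roll 437.6 21.8 r 25.9 z 15.8 [253. 192.] 2546
roll 426.2 151.2 r 26.0 z 15.9 [420. 235.] 2388
roll 487.6 82.6 r 86.0 z 16.0 [328. 342.] 796
pos [439.8  20.7 101.6] yaw 110.0 tilt 0.02 w 68.3 f 0.0 t 21.0 q6 -2.13
d [0.0015 0.0018 0.0991] len 0.099 turn 0.0
```

```bash

python3 -m jog '[[[0.001,0.001,0.03,0,0,0,0.6],[0.001,0.001,0.06,0,0,0,0.6],[0.001,0.001,0.08,0,0,0,0.6],[0.001,0.001,0.085,0,0,0,0.6],[0.001,0.001,0.085,0,0,0,0.6]]]' >/dev/null
python3 -m jog '[[[0,0,0.005,0,0,0,0.6],[0,0,0.013,0,0,0,0.6],[0,0,0.013,0,0,0,0.6],[0,0,0.013,0,0,0,0.6]]]' >/dev/null
python3 go.py 437.6 21.8 2.5 110
```

```text
pos [437.7  22.    3.6] yaw 110.1 tilt 0.03 w 68.1 f 0.0 t 21.7 q6 -2.13
d [ 0.0002 -0.0001  0.0011] len 0.001 turn 0.1
```

```bash

python3 -m jog '[[[0,0,0.001,0,0,0,-1],[0,0,0.001,0,0,0,-1],[0,0,0.001,0,0,0,-1],[0,0,0.001,0,0,0,-1],[0,0,0.001,0,0,0,-1]]]' >/dev/null
python3 -m jog '[[[0,0,0,0,0,0,-1],[0,0,0,0,0,0,-1],[0,0,0,0,0,0,-1]]]' |grep -E 'tcp|ft|grip|fin'
python3 -m jog '[[[0,0,-0.03,0,0,0,-1],[0,0,-0.06,0,0,0,-1],[0,0,-0.09,0,0,0,-1],[0,0,-0.1,0,0,0,-1],[0,0,-0.1,0,0,0,-1]]]' >/dev/null
python3 -m jog '[[[0,0,0,0,0,0,-1],[0,0,0,0,0,0,-1]]]' >/dev/null
python3 rolls.py wrist;python3 go.py 586 -134 100 110
```

```text
tcp_pos: [438.0, 22.0, 3.4]
ft_force: [-1.8, 0.1, 9.3]
grip_width: 49.1
finger_force: 60.3
roll 436.1 23.3 r 26.7 z 113.7 [253. 253.] 7195
roll 426.0 151.2 r 26.1 z 15.9 [417. 237.] 2368
roll 482.5 76.1 r 81.1 z 16.0 [316. 345.] 160
roll 481.8 108.4 r 97.9 z 16.4 [376. 364.] 239
pos [436.4  22.3 101.1] yaw 110.1 tilt 0.15 w 49.0 f 62.7 t 23.0 q6 -2.13
d [-0.087  -0.1981  0.0007] len 0.216 turn 0.1
```

```bash

python3 -m jog '[[[-0.014,-0.033,0,0,0,0,-1],[-0.028,-0.066,0,0,0,0,-1],[-0.042,-0.099,0,0,0,0,-1],[-0.056,-0.132,0,0,0,0,-1],[-0.07,-0.163,0,0,0,0,-1]]]' >/dev/null
python3 -m jog '[[[-0.017,-0.035,0,0,0,0,-1],[-0.017,-0.035,0.02,0,0,0,-1],[-0.017,-0.035,0.02,0,0,0,-1],[-0.017,-0.035,0.02,0,0,0,-1],[-0.017,-0.035,0.02,0,0,0,-1]]]' >/dev/null
python3 -m jog '[[[0,0,0,0,0,0,-1],[0,0,0,0,0,0,-1]]]' >/dev/null
python3 rolls.py wrist;python3 go.py 586 -134 26 110
```

```text
roll 585.5 -132.8 r 27.3 z 95.0 [253. 245.] 8250
roll 608.6 -123.9 r 7.4 z 21.7 [254. 240.] 77
pos [ 587.1 -133.6   83.1] yaw 110.1 tilt 0.06 w 49.0 f 62.7 t 24.1 q6 -2.33
d [0.0013 0.     0.0571] len 0.057 turn 0.1
```

Well centred, so I'll descend to TCP z ≈ 26.5.

```bash

python3 -m jog '[[[0,0,0.015,0,0,0,-1],[0,0,0.03,0,0,0,-1],[0,0,0.04,0,0,0,-1],[0,0,0.05,0,0,0,-1],[0,0,0.055,0,0,0,-1]]]' |grep -E 'tcp|ft|grip'
python3 -m jog '[[[0,0,0,0,0,0,-1],[0,0,0,0,0,0,-1],[0,0,0,0,0,0,0],[0,0,0,0,0,0,0.6],[0,0,0,0,0,0,0.6]]]' |grep -E 'tcp|ft|grip'
python3 -m jog '[[[0,0,0,0,0,0,0.6],[0,0,0,0,0,0,0.6]]]' |grep -E 'tcp|ft|grip'
python3 -m jog '[[[0,0,-0.03,0,0,0,0.6],[0,0,-0.06,0,0,0,0.6],[0,0,-0.09,0,0,0,0.6],[0,0,-0.1,0,0,0,0.6],[0,0,-0.1,0,0,0,0.6]]]' >/dev/null
python3 -m jog '[[[0,0,0,0,0,0,0.6],[0,0,0,0,0,0,0.6],[0,0,0,0,0,0,0.6]]]' >/dev/null
python3 rolls.py wrist;python3 go.py 426.2 151.2 100 110
```

```text
tcp_pos: [586.6, -133.7, 26.3]
ft_force: [0.1, -0.7, 0.2]
grip_width: 48.8
tcp_pos: [587.5, -134.3, 28.0]
ft_force: [0.8, -0.1, -1.0]
grip_width: 68.0
tcp_pos: [587.3, -134.2, 27.7]
ft_force: [0.2, 0.7, 0.5]
grip_width: 68.3
roll 585.8 -133.8 r 26.5 z 37.8 [252. 195.] 2320
pos [ 586.  -133.6  125.3] yaw 110.1 tilt 0.21 w 68.2 f 0.0 t 25.8 q6 -2.33
d [0.0524 0.3223 0.0262] len 0.328 turn 0.1
```

```bash

python3 -m jog '[[[0.006,0.036,0,0,0,0,0.6],[0.012,0.072,0,0,0,0,0.6],[0.018,0.108,0,0,0,0,0.6],[0.024,0.144,0,0,0,0,0.6],[0.026,0.162,0,0,0,0,0.6]]]' >/dev/null
python3 -m jog '[[[0.006,0.036,0,0,0,0,0.6],[0.012,0.072,0,0,0,0,0.6],[0.018,0.108,0,0,0,0,0.6],[0.024,0.144,0,0,0,0,0.6],[0.026,0.161,0,0,0,0,0.6]]]' >/dev/null
python3 -m jog '[[[0,0,0.02,0,0,0,0.6],[0,0,0.026,0,0,0,0.6],[0,0,0.026,0,0,0,0.6],[0,0,0.026,0,0,0,0.6],[0,0,0.026,0,0,0,0.6]]]' >/dev/null
python3 rolls.py wrist;python3 go.py 426.2 151.2 3 110
```

```text
roll 426.2 151.7 r 26.0 z 15.8 [253. 191.] 2541
roll 453.0 217.0 r 59.7 z 15.9 [314. 284.] 1542
roll 497.1 144.7 r 75.8 z 15.9 [201. 317.] 2549
roll 472.1 207.1 r 79.4 z 15.8 [317. 341.] 817
pos [428.2 151.  101.6] yaw 110.0 tilt 0.03 w 68.5 f 0.0 t 27.1 q6 -1.83
d [0.0019 0.0009 0.0986] len 0.099 turn -0.0
```

```bash

python3 -m jog '[[[0.001,0.001,0.03,0,0,0,0.6],[0.001,0.001,0.06,0,0,0,0.6],[0.001,0.001,0.08,0,0,0,0.6],[0.001,0.001,0.085,0,0,0,0.6],[0.001,0.001,0.085,0,0,0,0.6]]]' >/dev/null
python3 -m jog '[[[0,0,0.005,0,0,0,0.6],[0,0,0.014,0,0,0,0.6],[0,0,0.014,0,0,0,0.6],[0,0,0.014,0,0,0,0.6]]]' >/dev/null
python3 go.py 426.2 151.5 3 110
python3 -m jog '[[[0,0,0,0,0,0,-1],[0,0,0,0,0,0,-1],[0,0,0,0,0,0,-1],[0,0,0,0,0,0,-1],[0,0,0,0,0,0,-1]]]' >/dev/null
python3 -m jog '[[[0,0,0,0,0,0,-1],[0,0,0,0,0,0,-1],[0,0,0,0,0,0,-1]]]' |grep -E 'tcp|ft|grip|fin'
python3 -m jog '[[[0,0,-0.03,0,0,0,-1],[0,0,-0.06,0,0,0,-1],[0,0,-0.09,0,0,0,-1],[0,0,-0.1,0,0,0,-1],[0,0,-0.1,0,0,0,-1]]]' >/dev/null
python3 -m jog '[[[0,0,0,0,0,0,-1],[0,0,0,0,0,0,-1]]]' >/dev/null
python3 rolls.py wrist|head -1;python3 go.py 586.5 -134 100 110
```

```text
pos [426.4 152.1   2.6] yaw 110.1 tilt 0.02 w 68.5 f 0.0 t 27.9 q6 -1.83
d [ 0.0004 -0.0005 -0.0004] len 0.001 turn 0.1
tcp_pos: [426.7, 152.2, 3.2]
ft_force: [-1.0, -0.4, 6.4]
grip_width: 48.9
finger_force: 61.9
roll 485.4 154.3 r 86.9 z 113.7 [251. 266.] 8873
pos [425.1 152.  101.1] yaw 110.1 tilt 0.14 w 48.7 f 62.5 t 29.1 q6 -1.83
d [-0.0535 -0.324   0.0008] len 0.328 turn 0.1
```

```bash

python3 -m jog '[[[-0.006,-0.036,0,0,0,0,-1],[-0.012,-0.072,0,0,0,0,-1],[-0.018,-0.108,0,0,0,0,-1],[-0.024,-0.144,0,0,0,0,-1],[-0.026,-0.162,0,0,0,0,-1]]]' >/dev/null
python3 -m jog '[[[-0.006,-0.036,0,0,0,0,-1],[-0.012,-0.072,0,0,0,0,-1],[-0.018,-0.108,0,0,0,0,-1],[-0.024,-0.144,0,0,0,0,-1],[-0.0275,-0.162,0,0,0,0,-1]]]' >/dev/null
python3 -m jog '[[[0,0,0.01,0,0,0,-1],[0,0,0.015,0,0,0,-1],[0,0,0.015,0,0,0,-1],[0,0,0.015,0,0,0,-1],[0,0,0.015,0,0,0,-1]]]' >/dev/null
python3 rolls.py wrist;python3 go.py 586.5 -134 43 110
```

```text
roll 586.3 -131.5 r 27.1 z 99.2 [253. 243.] 8710
roll 605.8 -125.2 r 12.0 z 37.9 [252. 245.] 333
pos [ 587.2 -132.7   87.4] yaw 110.1 tilt 0.02 w 48.8 f 62.5 t 30.4 q6 -2.33
d [ 0.0011 -0.001   0.0444] len 0.044 turn 0.1
```

```bash

python3 -m jog '[[[0,-0.001,0.015,0,0,0,-1],[0,-0.001,0.025,0,0,0,-1],[0,-0.001,0.035,0,0,0,-1],[0,-0.001,0.043,0,0,0,-1],[0,-0.001,0.043,0,0,0,-1]]]' |grep -E 'tcp|ft|grip'
python3 -m jog '[[[0,0,0,0,0,0,-1],[0,0,0,0,0,0,-1],[0,0,0,0,0,0,0],[0,0,0,0,0,0,0.6],[0,0,0,0,0,0,0.6]]]' |grep -E 'tcp|ft|grip'
python3 -m jog '[[[0,0,0,0,0,0,0.6],[0,0,0,0,0,0,0.6]]]' >/dev/null
python3 -m jog '[[[0,0,-0.03,0,0,0,0.6],[0,0,-0.06,0,0,0,0.6],[0,0,-0.08,0,0,0,0.6],[0,0,-0.08,0,0,0,1],[0,0,-0.08,0,0,0,1]]]' >/dev/null
python3 -m jog '[[[0,0,0,0,0,0,1],[0,0,0,0,0,0,1],[0,0,0,0,0,0,1]]]' >/dev/null
python3 rolls.py wrist;python3 go.py 542 147 130 110
```

```text
tcp_pos: [586.6, -134.1, 42.3]
ft_force: [-0.9, 0.1, -0.4]
grip_width: 48.7
tcp_pos: [588.2, -135.0, 44.9]
ft_force: [-0.5, 0.2, -0.7]
grip_width: 68.2
roll 586.6 -133.4 r 25.9 z 53.8 [253. 199.] 2996
pos [ 587.2 -134.5  123. ] yaw 110.1 tilt 0.14 w 85.4 f 0.0 t 32.2 q6 -2.33
d [-0.0541  0.28   -0.0067] len 0.285 turn 0.1
```

All three small rolls are stacked (top at 54 mm). Now the large rolls, starting with (542,147) at yaw 90° to clear the dropper and weight.

```bash

python3 -m jog '[[[-0.006,0.035,0,0,0,0,0.8],[-0.012,0.07,0,0,0,0,0.8],[-0.018,0.105,0,0,0,0,0.8],[-0.024,0.13,0,0,0,0,0.8],[-0.027,0.14,0,0,0,0,0.8]]]' >/dev/null
python3 -m jog '[[[-0.006,0.035,0,0,0,5,0.8],[-0.012,0.07,0,0,0,10,0.8],[-0.018,0.105,0,0,0,15,0.8],[-0.024,0.13,0,0,0,20,0.8],[-0.027,0.14,0,0,0,20,0.8]]]' >/dev/null
python3 -m jog '[[[0,0,0,0,0,0,0.8],[0,0,0,0,0,0,0.8],[0,0,0,0,0,0,0.8]]]' >/dev/null
python3 rolls.py wrist;python3 go.py 542 147 3 90
```

```text
roll 475.0 232.9 r 35.1 z 16.0 [378.  94.] 3826
roll 542.4 147.0 r 31.5 z 15.8 [254. 184.] 3028
roll 548.3 258.5 r 31.7 z 15.9 [395. 191.] 3092
pos [543.1 145.1 124.1] yaw 90.0 tilt 0.04 w 76.6 f 0.0 t 33.3 q6 -1.51
d [0.0011 0.002  0.1211] len 0.121 turn 0.0
```

```bash
python3 - <<'E'
from h import *; from obj import top
im,W=cloud("wrist"); save(im,"w5.png",sc=1.2)
print("w",top(W,(494,89),25,45,30),"d",top(W,(498,198),40,65,40)); 
E
```

```text
w (494.1, 89.7, 10.9, np.float64(35.0), 638) d (498.0, 198.1, 11.1, np.float64(56.6), 1090)
```

View pics/w5.png

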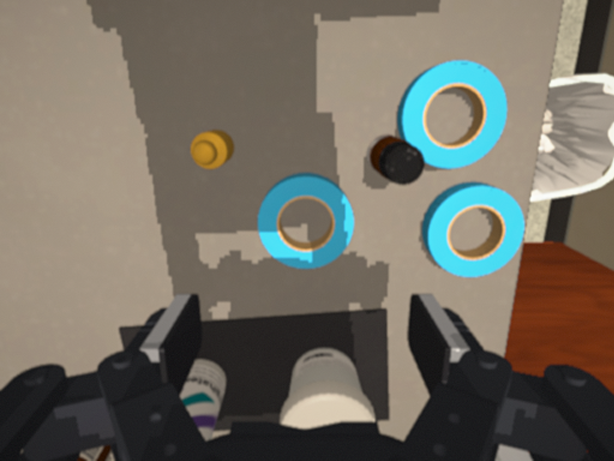

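The picture shows one large roll knocked to (453,115), next to the dropper at (400,158). The current target at (306,221) and the roll at (473,230) haven't moved, and there is room for the fingers.

```bash

python3 -m jog '[[[0.001,0.002,0.03,0,0,0,0.8],[0.001,0.002,0.06,0,0,0,0.8],[0.001,0.002,0.09,0,0,0,0.8],[0.001,0.002,0.105,0,0,0,0.8],[0.001,0.002,0.105,0,0,0,0.8]]]' >/dev/null
python3 -m jog '[[[0,0,0.005,0,0,0,0.8],[0,0,0.014,0,0,0,0.8],[0,0,0.015,0,0,0,0.8],[0,0,0.015,0,0,0,0.8]]]' >/dev/null
python3 go.py 542.3 147 3 90
python3 -m jog '[[[0,0,0,0,0,0,-1],[0,0,0,0,0,0,-1],[0,0,0,0,0,0,-1],[0,0,0,0,0,0,-1],[0,0,0,0,0,0,-1]]]' >/dev/null
python3 -m jog '[[[0,0,0,0,0,0,-1],[0,0,0,0,0,0,-1],[0,0,0,0,0,0,-1]]]' |grep -E 'tcp|ft|grip|fin'
```

```text
pos [542.  148.5   4.7] yaw 90.0 tilt 0.04 w 77.1 f 0.0 t 34.1 q6 -1.5
d [-0.0003 -0.0015  0.0017] len 0.002 turn 0.0
tcp_pos: [542.4, 148.6, 6.0]
ft_force: [-1.8, -1.7, 7.3]
grip_width: 58.2
finger_force: 62.5
```

```bash

python3 -m jog '[[[0,0,-0.03,0,0,0,-1],[0,0,-0.06,0,0,0,-1],[0,0,-0.09,0,0,0,-1],[0,0,-0.1,0,0,0,-1],[0,0,-0.1,0,0,0,-1]]]' >/dev/null
python3 -m jog '[[[0,0,0,0,0,0,-1],[0,0,0,0,0,0,-1]]]' >/dev/null
python3 rolls.py wrist;python3 go.py 463 -112 100 110
python3 - <<'E'
from h import *
im,W=cloud("wrist"); save(im,"w6.png",sc=1.2)
E
```

```text
roll 475.8 233.6 r 34.4 z 15.9 [383.  99.] 4520
roll 548.0 258.4 r 31.8 z 16.0 [401. 203.] 3572
roll 540.9 149.8 r 31.9 z 112.6 [254. 252.] 9531
pos [540.3 148.6 102.5] yaw 90.1 tilt 0.19 w 58.6 f 64.5 t 35.4 q6 -1.5
d [ 0.0775 -0.2605  0.0029] len 0.272 turn -19.9
```

View pics/w6.png

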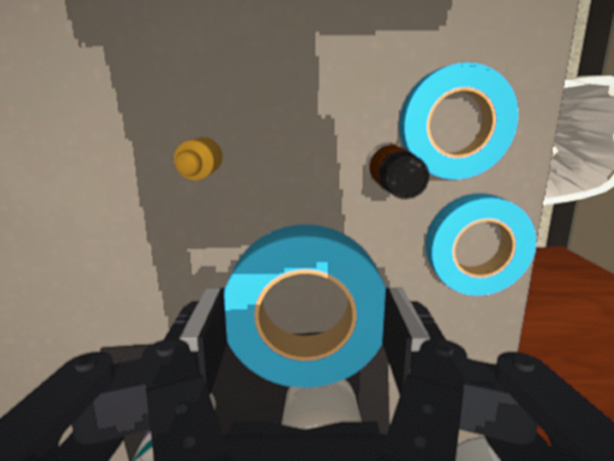

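The roll is held flat at (306,305). Moving it to the wide column.

```bash

python3 -m jog '[[[0.01,-0.033,0,0,0,0,-1],[0.02,-0.066,0,0,0,0,-1],[0.03,-0.1,0,0,0,0,-1],[0.038,-0.13,0,0,0,0,-1],[0.038,-0.13,0,0,0,0,-1]]]' >/dev/null
python3 -m jog '[[[0.01,-0.033,0,0,0,-5,-1],[0.02,-0.066,0,0,0,-10,-1],[0.03,-0.1,0,0,0,-15,-1],[0.039,-0.13,0,0,0,-20,-1],[0.039,-0.13,0,0,0,-20,-1]]]' >/dev/null
python3 -m jog '[[[0,0,0.01,0,0,0,-1],[0,0,0.02,0,0,0,-1],[0,0,0.02,0,0,0,-1],[0,0,0.02,0,0,0,-1],[0,0,0.02,0,0,0,-1]]]' >/dev/null
python3 rolls.py wrist;python3 go.py 462.7 -112 13 110
```

```text
roll 465.0 -108.5 r 31.7 z 93.5 [254. 252.] 9388
roll 520.1 -118.3 r 67.5 z 28.4 [195. 341.] 384
pos [ 465.1 -110.4   84.1] yaw 110.1 tilt 0.03 w 58.4 f 64.5 t 36.8 q6 -2.39
d [ 0.0028 -0.0007  0.0711] len 0.071 turn 0.1
```

```bash

python3 -m jog '[[[0.003,-0.001,0,0,0,0,-1],[0.003,-0.001,0.01,0,0,0,-1],[0.003,-0.001,0.02,0,0,0,-1],[0.003,-0.001,0.02,0,0,0,-1],[0.003,-0.001,0.02,0,0,0,-1]]]' |grep -E 'tcp|ft'
python3 -m jog '[[[0,0,0.01,0,0,0,-1],[0,0,0.02,0,0,0,-1],[0,0,0.03,0,0,0,-1],[0,0,0.04,0,0,0,-1],[0,0,0.045,0,0,0,-1]]]' |grep -E 'tcp|ft'
python3 -m jog '[[[0,0,0.0,0,0,0,-1],[0,0,0.0,0,0,0,-1]]]' |grep -E 'tcp|ft'
```

```text
tcp_pos: [462.1, -113.1, 64.3]
ft_force: [0.4, -0.2, -0.3]
tcp_pos: [462.4, -113.3, 19.1]
ft_force: [-0.2, -0.7, -0.4]
tcp_pos: [462.6, -113.5, 19.7]
ft_force: [-0.3, -0.2, -1.0]
```

```bash

python3 -m jog '[[[0,0,0.006,0,0,0,-1],[0,0,0.006,0,0,0,-1],[0,0,0.006,0,0,0,0.2],[0,0,0.006,0,0,0,0.8],[0,0,0.006,0,0,0,0.8]]]' |grep -E 'tcp|ft|grip'
python3 -m jog '[[[0,0,0,0,0,0,0.8],[0,0,0,0,0,0,0.8]]]' >/dev/null
python3 -m jog '[[[0,0,-0.03,0,0,0,0.8],[0,0,-0.06,0,0,0,0.8],[0,0,-0.09,0,0,0,0.8],[0,0,-0.11,0,0,0,0.8],[0,0,-0.11,0,0,0,0.8]]]' >/dev/null
python3 -m jog '[[[0,0,0,0,0,0,0.8],[0,0,0,0,0,0,0.8],[0,0,0,0,0,0,0.8]]]' >/dev/null
python3 rolls.py wrist;python3 go.py 548.2 258.4 120 110
```

```text
tcp_pos: [462.6, -113.4, 13.6]
ft_force: [0.9, -0.2, -0.6]
grip_width: 77.0
roll 463.5 -111.6 r 31.1 z 21.9 [252. 193.] 2819
roll 530.0 -129.8 r 79.4 z 53.6 [185. 331.] 1585
pos [ 461.4 -112.9  121.9] yaw 110.1 tilt 0.17 w 76.9 f 0.0 t 39.0 q6 -2.4
d [-0.2088  0.319   0.0022] len 0.381 turn 0.1
```

```bash

python3 -m jog '[[[-0.02,0.03,0,0,0,0,0.8],[-0.04,0.06,0,0,0,0,0.8],[-0.06,0.09,0,0,0,0,0.8],[-0.07,0.106,0,0,0,0,0.8],[-0.07,0.106,0,0,0,0,0.8]]]' >/dev/null
python3 -m jog '[[[-0.02,0.03,0,0,0,0,0.8],[-0.04,0.06,0,0,0,0,0.8],[-0.06,0.09,0,0,0,0,0.8],[-0.07,0.106,0,0,0,0,0.8],[-0.07,0.106,0,0,0,0,0.8]]]' >/dev/null
python3 -m jog '[[[-0.02,0.03,0,0,0,0,0.8],[-0.04,0.06,0,0,0,0,0.8],[-0.06,0.09,0,0,0,0,0.8],[-0.07,0.106,0,0,0,0,0.8],[-0.07,0.106,0,0,0,0,0.8]]]' >/dev/null
python3 -m jog '[[[0,0,0,0,0,0,0.8],[0,0,0,0,0,0,0.8],[0,0,0,0,0,0,0.8]]]' >/dev/null
python3 rolls.py wrist;python3 go.py 548.2 258.4 3 110
```

```text
roll 474.6 236.6 r 31.4 z 15.9 [263.  81.] 3950
roll 548.3 258.7 r 31.5 z 15.9 [257. 184.] 3067
pos [550.5 255.7 123.1] yaw 110.0 tilt 0.06 w 76.8 f 0.0 t 40.6 q6 -1.67
d [0.0011 0.0034 0.1201] len 0.12 turn -0.0
```

```bash

python3 -m jog '[[[0.001,0.003,0.03,0,0,0,0.8],[0.001,0.003,0.06,0,0,0,0.8],[0.001,0.003,0.09,0,0,0,0.8],[0.001,0.003,0.105,0,0,0,0.8],[0.001,0.003,0.105,0,0,0,0.8]]]' >/dev/null
python3 -m jog '[[[0,0,0.005,0,0,0,0.8],[0,0,0.015,0,0,0,0.8],[0,0,0.015,0,0,0,0.8],[0,0,0.015,0,0,0,0.8]]]' >/dev/null
python3 go.py 548.3 258.6 2.5 110
```

```text
pos [549.  259.7   3.8] yaw 110.0 tilt 0.04 w 76.6 f 0.0 t 41.4 q6 -1.66
d [ 0.001  -0.0008  0.0013] len 0.002 turn 0.0
```

```bash

python3 -m jog '[[[0.001,-0.001,0.0015,0,0,0,-1],[0.001,-0.001,0.0015,0,0,0,-1],[0.001,-0.001,0.0015,0,0,0,-1],[0.001,-0.001,0.0015,0,0,0,-1],[0.001,-0.001,0.0015,0,0,0,-1]]]' >/dev/null
python3 -m jog '[[[0,0,0,0,0,0,-1],[0,0,0,0,0,0,-1],[0,0,0,0,0,0,-1]]]' |grep -E 'tcp|ft|grip|fin'
python3 -m jog '[[[0,0,-0.03,0,0,0,-1],[0,0,-0.06,0,0,0,-1],[0,0,-0.09,0,0,0,-1],[0,0,-0.1,0,0,0,-1],[0,0,-0.1,0,0,0,-1]]]' >/dev/null
python3 -m jog '[[[0,0,0,0,0,0,-1],[0,0,0,0,0,0,-1]]]' >/dev/null
python3 rolls.py wrist;python3 go.py 463 -112.5 100 110
```

```text
tcp_pos: [548.9, 258.6, 3.4]
ft_force: [0.1, -1.0, 5.3]
grip_width: 58.9
finger_force: 63.7
roll 474.5 236.5 r 31.4 z 15.9 [258.  83.] 4741
roll 546.0 259.5 r 31.9 z 112.6 [254. 252.] 9888
pos [546.7 258.2  99.8] yaw 110.1 tilt 0.2 w 58.7 f 64.7 t 42.6 q6 -1.66
d [ 0.2057 -0.3195  0.0004] len 0.38 turn 0.1
```

```bash

python3 -m jog '[[[0.02,-0.03,0,0,0,0,-1],[0.04,-0.06,0,0,0,0,-1],[0.06,-0.09,0,0,0,0,-1],[0.069,-0.107,0,0,0,0,-1],[0.069,-0.107,0,0,0,0,-1]]]' >/dev/null
python3 -m jog '[[[0.02,-0.03,0,0,0,0,-1],[0.04,-0.06,0,0,0,0,-1],[0.06,-0.09,0,0,0,0,-1],[0.069,-0.107,0,0,0,0,-1],[0.069,-0.107,0,0,0,0,-1]]]' >/dev/null
python3 -m jog '[[[0.02,-0.03,0,0,0,0,-1],[0.04,-0.06,0,0,0,0,-1],[0.06,-0.09,0,0,0,0,-1],[0.069,-0.107,0,0,0,0,-1],[0.069,-0.107,0,0,0,0,-1]]]' >/dev/null
python3 -m jog '[[[0,0,0.01,0,0,0,-1],[0,0,0.015,0,0,0,-1],[0,0,0.015,0,0,0,-1],[0,0,0.015,0,0,0,-1],[0,0,0.015,0,0,0,-1]]]' >/dev/null
python3 rolls.py wrist;python3 go.py 462.7 -112.7 26 110
```

```text
roll 462.9 -111.4 r 32.0 z 98.8 [254. 243.] 11336
roll 486.0 -102.9 r 19.0 z 21.9 [254. 239.] 716
roll 521.2 -117.7 r 63.4 z 25.9 [200. 337.] 302
roll 510.8 -126.1 r 58.4 z 53.4 [186. 358.] 83
pos [ 463.9 -113.    86.7] yaw 110.1 tilt 0.01 w 58.8 f 64.7 t 44.4 q6 -2.4
d [0.001  0.0007 0.0607] len 0.061 turn 0.1
```

```bash

python3 -m jog '[[[0,0.0005,0.015,0,0,0,-1],[0,0.0005,0.03,0,0,0,-1],[0,0.0005,0.045,0,0,0,-1],[0,0.0005,0.055,0,0,0,-1],[0,0.0005,0.06,0,0,0,-1]]]' |grep -E 'tcp|ft'
python3 -m jog '[[[0,0,0,0,0,0,-1],[0,0,0,0,0,0,-1],[0,0,0,0,0,0,0.2],[0,0,0,0,0,0,0.8],[0,0,0,0,0,0,0.8]]]' |grep -E 'tcp|ft|grip'
python3 -m jog '[[[0,0,0,0,0,0,0.8],[0,0,0,0,0,0,0.8]]]' >/dev/null
python3 -m jog '[[[0,0,-0.03,0,0,0,0.8],[0,0,-0.06,0,0,0,0.8],[0,0,-0.09,0,0,0,0.8],[0,0,-0.1,0,0,0,0.8],[0,0,-0.1,0,0,0,0.8]]]' >/dev/null
python3 -m jog '[[[0,0,0,0,0,0,0.8],[0,0,0,0,0,0,0.8],[0,0,0,0,0,0,0.8]]]' >/dev/null
python3 rolls.py wrist;python3 go.py 474.6 236.6 125 140
```

```text
tcp_pos: [463.0, -112.9, 25.8]
ft_force: [-0.4, 0.1, 0.5]
tcp_pos: [464.0, -113.7, 27.5]
ft_force: [-1.3, 0.7, 0.5]
grip_width: 76.8
roll 463.2 -112.2 r 31.4 z 37.9 [252. 194.] 3397
roll 531.7 -131.5 r 79.7 z 53.6 [185. 329.] 1695
pos [ 462.4 -113.   125.2] yaw 110.0 tilt 0.19 w 77.0 f 0.0 t 46.1 q6 -2.4
d [-0.1313  0.3242  0.0007] len 0.35 turn -30.0
```

```bash

python3 -m jog '[[[-0.013,0.033,0,0,0,0,0.8],[-0.026,0.066,0,0,0,0,0.8],[-0.038,0.095,0,0,0,0,0.8],[-0.044,0.108,0,0,0,0,0.8],[-0.044,0.108,0,0,0,0,0.8]]]' >/dev/null
python3 -m jog '[[[-0.013,0.033,0,0,0,0,0.8],[-0.026,0.066,0,0,0,0,0.8],[-0.038,0.095,0,0,0,0,0.8],[-0.044,0.108,0,0,0,0,0.8],[-0.044,0.108,0,0,0,0,0.8]]]' >/dev/null
python3 -m jog '[[[-0.013,0.033,0,0,0,0,0.8],[-0.026,0.066,0,0,0,0,0.8],[-0.038,0.095,0,0,0,0,0.8],[-0.044,0.108,0,0,0,0,0.8],[-0.044,0.108,0,0,0,0,0.8]]]' >/dev/null
python3 -m jog '[[[0,0,0,0,0,6,0.8],[0,0,0,0,0,12,0.8],[0,0,0,0,0,18,0.8],[0,0,0,0,0,24,0.8],[0,0,0,0,0,30,0.8]]]' >/dev/null
python3 -m jog '[[[0,0,0,0,0,6,0.8],[0,0,0,0,0,12,0.8],[0,0,0,0,0,20,0.8],[0,0,0,0,0,20,0.8],[0,0,0,0,0,20,0.8]]]' >/dev/null
python3 -m jog '[[[0,0,0,0,0,0,0.8],[0,0,0,0,0,0,0.8]]]' >/dev/null
python3 rolls.py wrist;python3 go.py 474.6 236.6 3 60
python3 - <<'E'
from h import *; from obj import top
im,W=cloud("wrist"); save(im,"w7.png",sc=1.2)
print("d",top(W,(498,198),40,65,40)); 
E
```

```text
roll 475.3 235.9 r 32.3 z 15.8 [252. 182.] 3000
pos [476.5 235.7 126.7] yaw 60.1 tilt 0.02 w 76.8 f 0.0 t 48.4 q6 -0.8
d [ 2.100e-03 -1.000e-04  1.237e-01] len 0.124 turn 0.1
d (497.8, 198.8, 11.3, np.float64(56.3), 921)
```

View pics/w7.png

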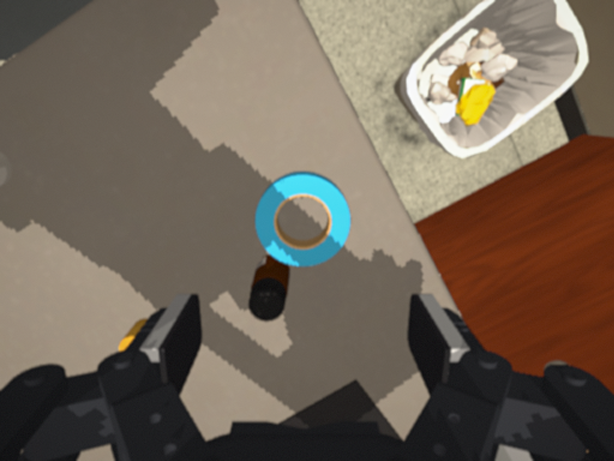

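The roll is at (303,219) with the dropper just below it at (268,295). The fingers close left and right here, so they clear it.

```bash

python3 -m jog '[[[0.002,0,0.03,0,0,0,0.8],[0.002,0,0.06,0,0,0,0.8],[0.002,0,0.09,0,0,0,0.8],[0.002,0,0.105,0,0,0,0.8],[0.002,0,0.105,0,0,0,0.8]]]' >/dev/null
python3 -m jog '[[[0,0,0.005,0,0,0,0.8],[0,0,0.018,0,0,0,0.8],[0,0,0.018,0,0,0,0.8],[0,0,0.018,0,0,0,0.8]]]' |grep ft
python3 go.py 474.6 236.6 2.5 60
```

```text
ft_force: [-0.1, 0.3, -0.0]
pos [475.1 237.3   4.6] yaw 60.1 tilt 0.05 w 76.9 f 0.0 t 49.2 q6 -0.8
d [ 0.0001 -0.0009  0.0021] len 0.002 turn 0.1
```

```bash

python3 -m jog '[[[0,-0.001,0.002,0,0,0,-1],[0,-0.001,0.002,0,0,0,-1],[0,-0.001,0.002,0,0,0,-1],[0,-0.001,0.002,0,0,0,-1],[0,-0.001,0.002,0,0,0,-1]]]' >/dev/null
python3 -m jog '[[[0,0,0,0,0,0,-1],[0,0,0,0,0,0,-1],[0,0,0,0,0,0,-1]]]' |grep -E 'tcp|ft|grip|fin'
python3 -m jog '[[[0,0,-0.02,0,0,0,-1],[0,0,-0.045,0,0,0,-1],[0,0,-0.07,0,0,0,-1],[0,0,-0.1,0,0,0,-1],[0,0,-0.1,0,0,0,-1]]]' >/dev/null
python3 -m jog '[[[0,0,0,0,0,-6,-1],[0,0,0,0,0,-12,-1],[0,0,0,0,0,-18,-1],[0,0,0,0,0,-24,-1],[0,0,0,0,0,-30,-1]]]' >/dev/null
python3 -m jog '[[[0,0,0,0,0,-6,-1],[0,0,0,0,0,-12,-1],[0,0,0,0,0,-20,-1],[0,0,0,0,0,-20,-1],[0,0,0,0,0,-20,-1]]]' >/dev/null
python3 -m jog '[[[0,0,0,0,0,0,-1],[0,0,0,0,0,0,-1]]]' >/dev/null
python3 rolls.py wrist;python3 go.py 463 -112.5 100 110
python3 - <<'E'
from h import *; from obj import top
im,W=cloud("top"); print("d",top(W,(498,198),40,65,40)); 
E
```

```text
tcp_pos: [475.2, 236.5, 3.7]
ft_force: [-1.5, -1.2, 7.8]
grip_width: 59.0
finger_force: 62.6
roll 477.6 232.5 r 37.9 z 114.0 [253. 254.] 9872
pos [474.2 236.3 101.9] yaw 109.9 tilt 0.01 w 59.1 f 64.8 t 51.3 q6 -1.67
d [ 0.1295 -0.3241  0.0019] len 0.349 turn -0.1
d (499.9, 189.8, 7.6, np.float64(56.0), 18)
```

```bash

python3 -m jog '[[[0.013,-0.033,0,0,0,0,-1],[0.026,-0.066,0,0,0,0,-1],[0.038,-0.095,0,0,0,0,-1],[0.043,-0.108,0,0,0,0,-1],[0.043,-0.108,0,0,0,0,-1]]]' >/dev/null
python3 -m jog '[[[0.013,-0.033,0,0,0,0,-1],[0.026,-0.066,0,0,0,0,-1],[0.038,-0.095,0,0,0,0,-1],[0.043,-0.108,0,0,0,0,-1],[0.043,-0.108,0,0,0,0,-1]]]' >/dev/null
python3 -m jog '[[[0.013,-0.033,0,0,0,0,-1],[0.026,-0.066,0,0,0,0,-1],[0.038,-0.095,0,0,0,0,-1],[0.043,-0.108,0,0,0,0,-1],[0.043,-0.108,0,0,0,0,-1]]]' >/dev/null
python3 -m jog '[[[0,0,0.005,0,0,0,-1],[0,0,0.01,0,0,0,-1],[0,0,0.01,0,0,0,-1],[0,0,0.01,0,0,0,-1],[0,0,0.01,0,0,0,-1]]]' >/dev/null
python3 rolls.py wrist;python3 go.py 462.7 -112.7 42.5 110
```

```text
roll 463.3 -111.0 r 32.6 z 103.4 [253. 241.] 11847
roll 485.1 -102.9 r 19.8 z 37.9 [252. 244.] 896
roll 518.4 -119.1 r 66.6 z 37.0 [194. 341.] 536
pos [ 464.2 -111.5   91.8] yaw 110.1 tilt 0.01 w 59.3 f 64.8 t 53.1 q6 -2.39
d [ 0.0018 -0.0007  0.0493] len 0.049 turn 0.1
```

```bash

python3 -m jog '[[[0.001,-0.001,0.01,0,0,0,-1],[0.001,-0.001,0.02,0,0,0,-1],[0.001,-0.001,0.035,0,0,0,-1],[0.001,-0.001,0.045,0,0,0,-1],[0.001,-0.001,0.048,0,0,0,-1]]]' |grep -E 'tcp|ft'
python3 -m jog '[[[0,0,0,0,0,0,-1],[0,0,0,0,0,0,-1],[0,0,0,0,0,0,0.2],[0,0,0,0,0,0,0.8],[0,0,0,0,0,0,0.8]]]' |grep -E 'tcp|ft|grip'
python3 -m jog '[[[0,0,0,0,0,0,0.8],[0,0,0,0,0,0,0.8]]]' >/dev/null
python3 -m jog '[[[0,0,-0.03,0,0,0,0.8],[0,0,-0.06,0,0,0,0.8],[0,0,-0.09,0,0,0,0.8],[0,0,-0.1,0,0,0,0.8],[0,0,-0.1,0,0,0,0.8]]]' >/dev/null
python3 -m jog '[[[0.06,0.06,-0.05,0,0,0,0.8],[0.06,0.06,-0.05,0,0,0,0.8],[0.06,0.06,-0.05,0,0,0,0.8],[0.06,0.06,-0.05,0,0,0,0.8],[0.06,0.06,-0.05,0,0,0,0.8]]]' >/dev/null
python3 rolls.py wrist; python3 col.py w8.png |grep z
python3 - <<'E'
from h import *; from obj import top
im,W=cloud("scene"); save(im,"scene1.png",sc=1.5)
im,W=cloud("top")
print("pot",top(W,(665,160),60,80,45),"can",top(W,(671,66),80,95,40),"d",top(W,(498,198),40,65,40),"w",top(W,(494,89),25,45,30))
E
```

```text
tcp_pos: [462.6, -112.9, 42.6]
ft_force: [-0.2, 0.6, -0.8]
tcp_pos: [464.0, -113.8, 44.5]
ft_force: [0.8, -0.1, -0.4]
grip_width: 76.6
roll 333.7 -131.8 r 5.7 z 22.0 [216.  95.] 108
roll 441.5 -115.7 r 52.5 z 53.8 [192. 235.] 2205
roll 481.4 -105.8 r 104.1 z 38.7 [159. 323.] 442
z 3.5 centre [ 462.7 -111.9] res 0.39 n 34
z 56 centre [ 462.6 -111.9] res 0.26 n 27
z 3.5 centre [ 586.5 -133.8] res 0.18 n 16
pot (664.5, 159.3, 30.6, np.float64(65.7), 629) can (670.4, 65.3, 19.8, np.float64(88.2), 285) d (497.8, 196.4, 10.8, np.float64(57.5), 90) w (493.2, 87.6, 10.7, np.float64(35.7), 68)
```

View pics/scene1.png

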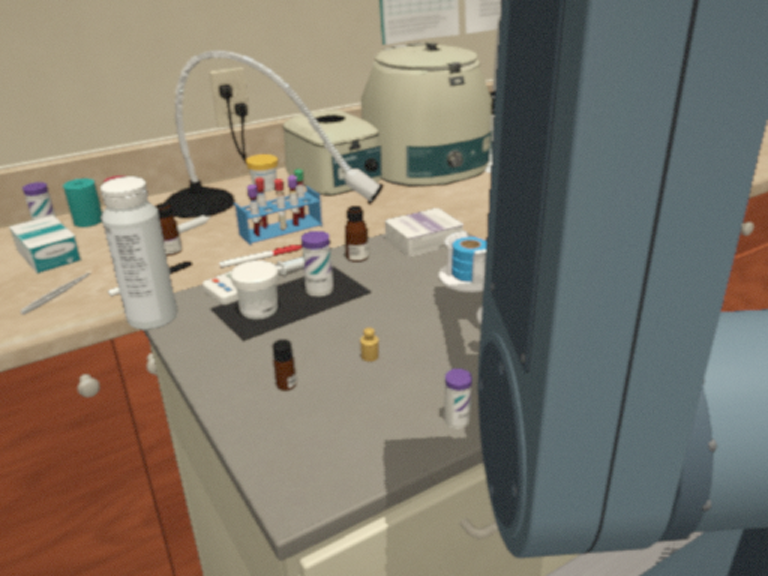

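The scene shows the pot (257,290) and canister (316,265) upright on the mat, the dropper and weight in place, and the small stack in the narrow column. One last flatness check of both stacks.

```bash
python3 - <<'E'
from h import *
im,W=cloud("wrist")
hsv=cv2.cvtColor(im,cv2.COLOR_RGB2HSV); b=(hsv[...,0]>90)&(hsv[...,0]<108)&(hsv[...,1]>90)
for c,r in (((462.7,-112),36),((586.8,-133.4),30)):
    p=W[b&(np.hypot(W[...,0]-c[0],W[...,1]-c[1])<r)&(W[...,2]>48)]
    if len(p)<20: print("few",len(p)); continue
    A=np.c_[p[:,:2]-c,np.ones(len(p))]; k=np.linalg.lstsq(A,p[:,2],rcond=None)[0]
    print(len(p),"tilt",np.hypot(k[0],k[1]).round(3),"z",k[2].round(1),cv2.minEnclosingCircle(p[:,:2].astype(np.float32)))
E
python3 go.py 463 -112 150 110; python3 -m jog '[[[0,0,-0.02,0,0,0,1],[0,0,-0.02,0,0,0,1],[0,0,-0.02,0,0,0,1],[0,0,-0.02,0,0,0,1],[0,0,-0.02,0,0,0,1]]]'|grep tcp
```

```text
1988 tilt 0.013 z 53.7 ((462.7501525878906, -112.64198303222656), 31.573148727416992)
123 tilt 0.625 z 66.9 ((575.4859619140625, -113.98341369628906), 11.716954231262207)
pos [386.9 -78.1 192.9] yaw 110.0 tilt 0.09 w 77.0 f 0.0 t 55.2 q6 -2.4
d [-0.0599 -0.058   0.0427] len 0.094 turn 0.0
tcp_pos: [386.3, -77.7, 213.0]
```

```bash
python3 -c "
from rig import ctrl; print(ctrl.finish_job())"
```

```text
the job is handed in; nothing more can be done
None
```

I handed the job in at about 55 s: three large rolls are stacked in the wide column, three small rolls in the narrow one, and the pot and canister stand upright on the mat. The hand-in call gave no verdict; the last flatness check had no clear view of the small stack, but its top was at 54 mm and centred when I placed the third roll.

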